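# Unclip and lift the top carrier tray off a nested stack

### The job

Take the top metal tray off the nested stack in the cradle and set it down flat, lengthwise inside the low frame of the empty loading station. The two side clips on the second tray grip the top one hard enough to drag the second up with it, so first lever the top tray loose by pressing down on its overhanging tongue until it snaps up out of the clips; the second tray must stay down in its place. Set the tray down rather than dropping it, let go of it, and leave everything else on the deck where it is.

Things in the scene. Friction and masses are not known exactly. Their poses are not given: they have to be found in the camera images.
- top: Top tray, bare aluminium, 0.12 kg. Origin: centre of its floor's underside; x lengthwise, z up. Floor 100 x 60 mm, walls flare to a flat rim 130 x 90 mm, top 24 mm above origin. Tongue 30 mm wide, 2.5 thick at rim height, x = -65 to -115 mm. Skirts under both rim ends (x = +-65) stand on the rim below, 8 mm above origin; it pivots on these. A bridge handle stands on the floor's middle.
- top_tongue (a point): Where to press: upper face of the top tray's tongue, 13 mm from its free end, 62 mm above the cradle's origin. The resistance grows to about 10 to 18 N, then drops suddenly as the clips let go, about 3 mm down; push on to 6 to 9 mm, then let it come back up: the tray stays propped level on the clips' ledges, 7 mm above its nested place. The second tray's tongue stops the movement at about 10 mm.
- top_grip (a point): Centre of the flat upper face of the top tray's bridge handle, 60 mm above the tray's origin, same axes. Handle 50 mm long (x), 20 mm wide with upright sides, rising 36 mm above the rim. Pinch it across y from above. Once propped on the clips' ledges, the tray lifts straight off freely.
- second: Second tray, 0.14 kg, as the top one but no handle, 16 mm below it, loose on the fixed bottom tray. Mid-way on each long rim a sprung steel clip, 20 mm long (x): its nose, sloped below and flat above, lies 2.5 mm over the top tray's rim and gives way outwards; together they hold the top tray with some 4 to 6 N. Four cheeks (y = +-47 mm) rising 14 mm above the top tray's rim guide it.
- second_tongue (a point): Upper face of the second tray's tongue, 15 mm from its free end, 46 mm above the cradle's origin when the tray is down: it shows whether the second tray is being dragged up.
- cradle: Fixed grey base plate 150 x 110 x 6 mm with a fixed bottom tray. Origin: centre of underside; x lengthwise, tongues over its -x end. At its +x end a steel keeper post 52 mm tall has a lip 1.5 mm above the middle of the second tray's end rim: that end cannot rise, the tongue end can. The second tray's origin is 22 mm, the top one's 38 mm above this origin.
- station: The empty loading station: grey base plate 150 x 110 x 6 mm, fixed, with a low aluminium frame. Origin: centre of the underside; x lengthwise.
- station_seat (a point): Middle of the station's flat seat, where the middle of the tray's floor shall stand. The frame round it is 116 x 72 mm inside and 5 mm high, so a tray's floor has 6 to 8 mm of play. Same axes as the station; either way round will do.
- vial_a: Amber vial with cap, 24 mm in diameter, 48 mm tall, standing between cradle and station; leave alone. Origin: centre of its base.
- vial_b: A second such vial; leave alone. Origin: centre of its base.
- vial_block: White plastic vial holder 50 x 90 x 42 mm standing beyond the middle of the deck; leave alone. Origin: centre of its base.
- cover_plate: Loose metal plate 125 x 84 x 12 mm lying at the far right; leave alone. Origin: centre of its base.
- beaker: Clear plastic cup 68 mm wide, 85 mm tall at the far left; leave alone. Origin: centre of its base.
- wash_bottle: White bottle 70 mm thick, 200 mm tall at the left; leave alone. Origin: centre of its base.
- driver: Screwdriver 160 mm long lying at the near left; leave alone. Origin: on the table under the middle of its length.
Things that resemble listed ones, but are neither listed nor needed, are in the scene too. What is shaped like the top but green or red is not meant.

How it is judged:
By the outcome, as a careful person would: the job done as asked, in the order asked, and still so for the second after the job is handed in, with the robot touching nothing.
It also fails if it takes over 56 s, if anything falls off the work surface, if the arm or the gripper's body presses on something with over 40 N, if the wrist force passes 120 N, or if a joint passes its speed limit or range.

### The arm

A 7-joint arm with a two-finger parallel gripper is mounted at the origin on the work surface. World frame = base frame: x ahead of the robot, y to its left, z up, the work surface at z = 0. Lengths are in m, angles in rad, forces in N, time in s.
With the tool pointing down it reaches from about 0.425 to 0.925 m from the base axis. Payload 6.8 kg.
Tool frame: the origin (TCP) lies midway between the tips of the shut fingers; the grasp point (between the pads) lies r.tcp_to_grasp behind it (r.tcp_to_grasp is the distance from the TCP to the grasp point, in m); x points along the fingers, y is the direction in which the jaws open and shut, and the axes are right-handed (so a half turn about x gives the same grasp; the last joint's range is limited). The gripper opens to 85 mm and grips with 20 to 120 N. Pads are 22 mm wide; open, the fingers measure 114 mm over their backs; the gripper's body (76 mm by 85 mm) begins 54 mm behind the grasp point. The pads swing forward as they close: fully open they stand 13 mm farther back than shut.
Start: joints at [-1.417, 0.477, 0.022, 1.555, -0.011, 1.109, -0.083], TCP at [0.175, 0.652, 0.207] pointing down, gripper open.
Joint ranges: [-2.96, 2.96], [-0.34, 2.1], [-1.41, 1.46], [0.24, 2.44], [-1.37, 4.51], [0.17, 1.92], [-2.96, 2.96]. Speed limits (rad/s): [2.39, 2.39, 3.14, 3.14, 3.14, 3.14, 3.14].

### API

Orientations are given as a rotation vector (axis times angle).
In Python, from bench import r, grab_frame, search_frame, cut_out, pinpoint gives the robot as it stands. The module is installed in compiled form; this text tells all that it offers.
- The arm moves only by the tool apply_moves, never from a script. Its argument "commands" is a list of rows, each a list of 7 numbers: the finger opening in mm, from 0 to 85.4, then the shift along the tool's x, y, z in mm, then the turn, a rotation vector about the tool's x, y, z in rad. A call has 1 to 20 rows; each row is the pose to reach, as a shift and turn from the pose commanded when the call began, along the tool's axes at that moment; what a row does not reach only later rows make up. A row lasts 1/10 s, in which the tool goes at most 50 mm and 8.59 degrees, less where a joint would pass 70% of its speed; a pose out of reach is approached as far as the arm can. A call with a gripper value outside its range is refused whole. The fingers move at their own pace and stop on an object; "force" is the grip in N (left out, the last holds). Time passes only in rows, so rows that repeat a pose let the fingers close. It gives the time, the measured TCP pose, the force and the opening at its end, in the units of the state.
- r.get_obs(): the state, without advancing time (a new reading comes with each control period).
- grab_frame(name): name is "side" or "top" or "wrist"; returns a dict with "pixels" (480x640x3 uint8, red, green, blue), "mtx" (3x3 intrinsics, pixels), "position" and "rotation" of the camera in the world; the wrist camera has in their place "T_tool_cam" (4x4, takes a point from camera to tool coordinates, whose origin is the TCP and whose axes are the tool frame's). Camera axes: x right, y down, z forward; pixel columns grow to the right and rows downward; lengths in m; the calibration is good to about 2 mm. A picture is of the moment at which its call begins: read the wrist's pose just before it. There is no depth.
- r.hand_in(): hands the job in, once; it reports no verdict.
Trained networks look in the newest picture that a camera, given by its name, has taken for a name from the list of things; names that differ only in an ending like _2 or _b are one class to them, and where a whole thing is asked for, a point or a joint stands for the part that bears it (a point fixed in the world has none). Each returns a list of dicts, best first, with "confidence" (0 to 1); they miss things now and then, are a little off and sometimes report something else, mostly with a low value. They report only what shows in the picture. A call takes as long as a camera call. They do not tell look-alikes from the thing itself.
- search_frame(label, camera): "point" ([column, row] as shares, 0 to 1, of the picture: columns of its width, rows of its height, amid what is visible of it).
- cut_out(label, camera): "pixels" (480x640 bool, what is visible of it) and "point" ([column, row] as shares, 0 to 1, of the picture: columns of its width, rows of its height, amid what is visible of it).
- pinpoint(label, camera): "point" ([column, row] as shares, 0 to 1, of the picture: columns of its width, rows of its height: a listed point, or the origin of a listed thing).
The state is a dict: "clock": time; "joints": joint angles; "qvel": joint speeds; "tau": joint torques, N m; "tcp_pos": TCP position; "orientation": TCP orientation; "contact_force": force on the tool from outside, world axes, zero at the start; "moment": the same for the moment, N m; "grip_width": finger opening in m.
Only numpy, scipy, OpenCV 4.12 (cv2) and the standard library are available. Lean on these libraries where they do the work, as an engineer would, in place of code of your own. Each camera call takes 0.05 s, during which the arm holds its last target.

## Working session

There is one attempt and no reset: what is moved stays moved. The work goes in short steps, Python scripts to look and compute and a tool call to move; the robot and the scene stay as the last step left them, time stands still between calls to the robot, and variables do not carry over. Pictures are saved under pics/ and viewed, and the job is handed in when it is done.

Besides the shell and the picture viewer there is one more tool, called after "Emit:" as name(argument=value, ...), one argument or row to a line, values as JSON. apply_moves: Moves the arm, as the interface text tells. Its arguments: {"type":"object","properties":{"commands":{"type":"array"},"force":{"type":"number"}},"required":["commands"]}

```bash
mkdir -p pics
cat > h.py <<'E'
import numpy as np, cv2
from bench import r, grab_frame, search_frame, cut_out, pinpoint
from scipy.spatial.transform import Rotation as R
def snap(cam,fn=None):
    o=r.get_obs(); f=grab_frame(cam)
    if cam=='wrist':
        T=np.eye(4);T[:3,:3]=R.from_rotvec(o['orientation']).as_matrix();T[:3,3]=o['tcp_pos']
        W=T@np.array(f['T_tool_cam']);f['position']=W[:3,3];f['rotation']=W[:3,:3]
    else:
        q=np.array(f['rotation']); 
        if q.shape!=(3,3): q=R.from_rotvec(q).as_matrix()
        f['rotation']=q; f['position']=np.array(f['position'])
    if fn: cv2.imwrite('pics/'+fn,cv2.cvtColor(f['pixels'],cv2.COLOR_RGB2BGR))
    return f
def onz(f,pt,z,share=True):
    p=np.array(pt,float)*([640,480] if share else 1)
    d=f['rotation']@np.linalg.inv(f['mtx'])@[p[0],p[1],1]
    c=f['position']; return c+d*(z-c[2])/d[2]
def proj(f,P):
    c=f['rotation'].T@(np.array(P)-f['position']); u=np.array(f['mtx'])@c; return u[:2]/u[2]
E
python3 - <<'E'
from h import *
o=r.get_obs()
for k,v in o.items(): print(k,np.round(v,3))
print(r.tcp_to_grasp)
for c in ['top','side','wrist']:
    f=snap(c,c+'0.png'); print(c,np.round(f['position'],3),np.round(f['rotation'],2).tolist())
    for l,z in [('top',.038),('top_tongue',.062),('top_grip',.098),('second',.022),('second_tongue',.046),('cradle',0),('station',0),('station_seat',.006)]:
        for d in pinpoint(l,c): print(l,np.round(d['confidence'],2),np.round(np.array(d['point'])*[640,480],1),np.round(onz(f,d['point'],z),4))
E
```

```text
clock 0.0
joints [-1.417  0.478  0.022  1.556 -0.012  1.109 -0.083]
qvel [-0.001  0.    -0.001  0.002  0.     0.     0.002]
tau [ 1.0000e-03 -5.9646e+01  1.6090e+00 -2.8119e+01  1.3000e-02  9.0000e-03
 -0.0000e+00]
tcp_pos [0.175 0.651 0.206]
orientation [ 0.204  1.561 -0.207]
contact_force [-0.622 -0.537  0.336]
moment [0.009 0.015 0.057]
grip_width 0.086
0.0187
top [0.396 0.061 1.082] [[-0.01, -0.99, 0.12], [-1.0, 0.01, -0.02], [0.02, -0.12, -0.99]]
top 0.94 [378.8 307.9] [ 0.3583 -0.0918  0.038 ]
top 0.92 [486.1 265.6] [ 0.4535 -0.3446  0.038 ]
top 0.86 [479.6 357.4] [ 0.245  -0.3188  0.038 ]
top 0.71 [400.4 203.4] [ 0.6017 -0.1488  0.038 ]
top_tongue 0.91 [490.3 228.8] [ 0.5366 -0.3495  0.062 ]
top_tongue 0.83 [389.4 240.1] [ 0.512  -0.1162  0.062 ]
top_tongue 0.72 [422.6 321.2] [ 0.3288 -0.1858  0.062 ]
top_tongue 0.65 [509.9 392.1] [ 0.1731 -0.3734  0.062 ]
top_tongue 0.32 [336.4 148.6] [0.7279 0.0021 0.062 ]
top_grip 0.93 [489.9 356. ] [ 0.2563 -0.3194  0.098 ]
top_grip 0.77 [407.  199.3] [ 0.5992 -0.1518  0.098 ]
top_grip 0.7 [339.3 199.7] [ 0.5991 -0.0009  0.098 ]
top_grip 0
[... 687 characters left out ...]
] [ 0.3078 -0.22    0.062 ]
top_grip 0.93 [379.6 266.9] [ 0.6007 -0.1541  0.098 ]
top_grip 0.76 [284.7 298. ] [ 0.3423 -0.1241  0.098 ]
top_grip 0.67 [372.1 357.9] [ 0.432  -0.3709  0.098 ]
top_grip 0.66 [295.6 387.9] [ 0.2477 -0.3527  0.098 ]
second 0.71 [373.9 285.1] [ 0.595  -0.1472  0.022 ]
second_tongue 0.62 [338.7 281.4] [ 0.5093 -0.1071  0.046 ]
cradle 0.75 [207.3 215.6] [0.3219 0.3443 0.    ]
cradle 0.61 [374.8 290.3] [ 0.5989 -0.1489  0.    ]
cradle 0.33 [378.  286.5] [ 0.6138 -0.1422  0.    ]
station 0.6 [297.1 223. ] [0.543  0.1816 0.    ]
station_seat 0.84 [299.  222.6] [0.5459 0.1749 0.006 ]
wrist [0.107 0.671 0.374] [[0.26, 0.93, 0.27], [0.97, -0.25, -0.07], [0.0, 0.28, -0.96]]
```

View pics/top0.png

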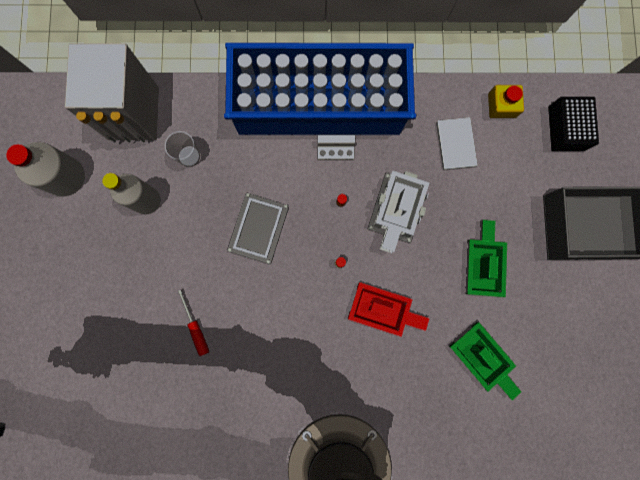

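View pics/side0.png

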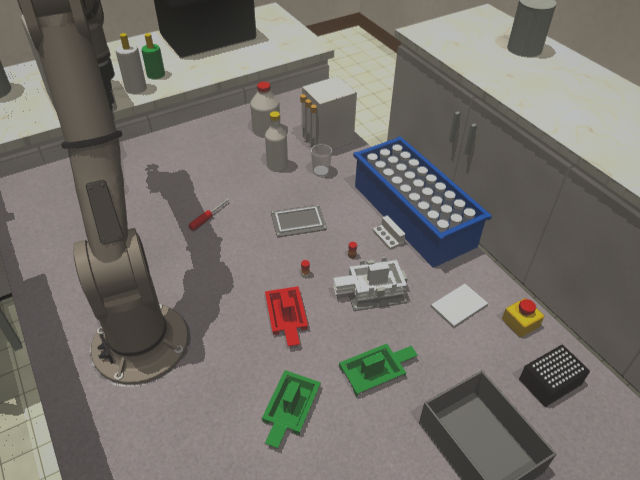

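```bash
cat >> h.py <<'E'
def yawpose(yaw):  # tool x down, tool y along world dir at angle yaw
    x=np.array([0,0,-1.]);y=np.array([np.cos(yaw),np.sin(yaw),0]);return np.stack([x,y,np.cross(x,y)],1)
def plan(P,M):
    o=r.get_obs();A=R.from_rotvec(o['orientation']).as_matrix()
    s=A.T@(np.array(P)-o['tcp_pos'])*1000; w=R.from_matrix(A.T@M).as_rotvec()
    print('shift mm',np.round(s,1),'turn',np.round(w,4)); return s,w
def st():
    o=r.get_obs();A=R.from_rotvec(o['orientation']).as_matrix()
    print('t',round(o['clock'],2),'tcp',np.round(o['tcp_pos'],4),'xax',np.round(A[:,0],3),'yaw',round(np.arctan2(A[1,1],A[0,1]),4),'F',np.round(o['contact_force'],2),'w',round(o['grip_width'],4),'q',np.round(o['joints'],2))
E
python3 - <<'E'
from h import *
st()
for yaw in (np.pi/2-.33,-np.pi/2-.33): plan([.50,.35,.32],yawpose(yaw)); plan([.50,-.13,.32],yawpose(yaw))
f=snap('wrist'); print(f['mtx'], f['T_tool_cam'])
E
```

```text
t 1.35 tcp [0.1747 0.652  0.2069] xax [-0.  0. -1.] yaw 1.309 F [ 1.27  0.38 -0.28] w 0.0853 q [-1.42  0.48  0.02  1.56 -0.01  1.11 -0.08]
shift mm [-113.1 -207.5  392.4] turn [ 0.0682 -0.     -0.    ]
shift mm [-113.1 -671.2  516.6] turn [ 0.0682 -0.     -0.    ]
shift mm [-113.1 -207.5  392.4] turn [-3.0734e+00  1.0000e-04 -0.0000e+00]
shift mm [-113.1 -671.2  516.6] turn [-3.0734e+00  1.0000e-04 -0.0000e+00]
[[415.6046955    0.         317.10074732]
 [  0.         415.6046955  234.0988038 ]
 [  0.           0.           1.        ]] [[-6.68568423e-04 -2.79745348e-01  9.60074004e-01 -1.66730568e-01]
 [ 9.99999763e-01 -3.13698524e-05  6.87231080e-04  8.49496869e-04]
 [-1.62132318e-04  9.60074236e-01  2.79745303e-01 -7.02148456e-02]
 [ 0.00000000e+00  0.00000000e+00  0.00000000e+00  1.00000000e+00]]
```

View pics/wrist0.png

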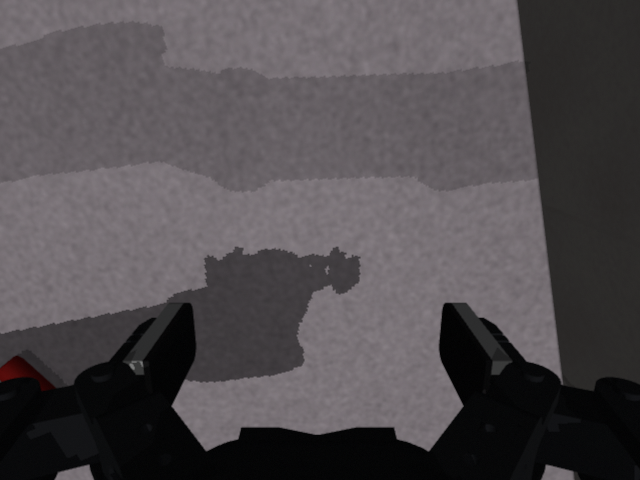

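Emit:
apply_moves(
  commands=[
    [85, -30, -40, 90, 0, 0, 0],
    [85, -60, -80, 150, 0, 0, 0],
    [85, -90, -120, 230, 0.03, 0, 0],
    [85, -110, -160, 310, 0.06, 0, 0],
    [85, -110, -207, 390, 0.068, 0, 0],
    [85, -110, -260, 410, 0.068, 0, 0],
    [85, -110, -310, 420, 0.068, 0, 0],
    [85, -110, -360, 432, 0.068, 0, 0],
    [85, -110, -410, 445, 0.068, 0, 0],
    [85, -110, -460, 460, 0.068, 0, 0],
    [85, -110, -510, 475, 0.068, 0, 0],
    [85, -110, -560, 490, 0.068, 0, 0],
    [85, -110, -610, 500, 0.068, 0, 0],
    [85, -110, -660, 510, 0.068, 0, 0],
    [85, -110, -671, 517, 0.068, 0, 0],
    [85, -110, -671, 517, 0.068, 0, 0],
    [85, -110, -671, 517, 0.068, 0, 0],
    [85, -110, -671, 517, 0.068, 0, 0],
  ],
)

```text
clock: 3.2
tcp_pos: [0.5002, -0.1314, 0.3174]
orientation: [0.259, 1.554, -0.258]
contact_force: [0.8, 0.4, -0.5]
grip_width: 0.0853
```

Run:
```python
from h import *
st()
f=snap('wrist','w1.png')
for l,z in [('top',.038),('top_tongue',.062),('top_grip',.098),('second',.022),('second_tongue',.046),('cradle',0)]:
    for d in pinpoint(l,'wrist'): print(l,np.round(d['confidence'],2),np.round(np.array(d['point'])*[640,480],1),np.round(onz(f,d['point'],z),4))
```

```text
t 3.2 tcp [ 0.5002 -0.1314  0.3174] xax [ 0.001  0.    -1.   ] yaw 1.2413 F [ 0.82  0.36 -0.48] w 0.0853 q [-0.38  0.12  0.58  1.81 -0.07  1.23  1.46]
top 0.91 [124.7 198. ] [ 0.4507 -0.3346  0.038 ]
top 0.87 [329.4 267.9] [ 0.6002 -0.1491  0.038 ]
top 0.71 [55.9 11.7] [ 0.2639 -0.3158  0.038 ]
top_tongue 0.73 [331.1 180.3] [ 0.5013 -0.1152  0.062 ]
top_tongue 0.66 [146.8 284.2] [ 0.5445 -0.3423  0.062 ]
top_tongue 0.66 [200.7  34.5] [ 0.3333 -0.1869  0.062 ]
top_grip 0.91 [330.6 290.7] [ 0.6015 -0.1502  0.098 ]
top_grip 0.91 [299.8  25. ] [ 0.3622 -0.0982  0.098 ]
top_grip 0.73 [101.6 207.8] [ 0.4499 -0.329   0.098 ]
second_tongue 0.96 [334.1 180.2] [ 0.5048 -0.1125  0.046 ]
cradle 0.48 [331.7 184.4] [ 0.5161 -0.1171  0.    ]
cradle 0.16 [259.7 397.8] [ 0.7637 -0.303   0.    ]
```

View pics/w1.png

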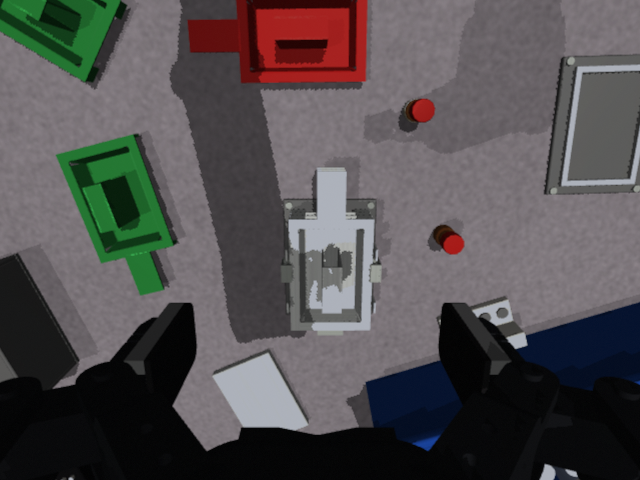

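Run:
```python
import cv2
a=cv2.imread('pics/w1.png'); cv2.imwrite('pics/w1z.png',cv2.resize(a[155:345,260:400],None,fx=3.1,fy=3.1,interpolation=cv2.INTER_CUBIC))
```

```text
(no output)
```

View pics/w1z.png

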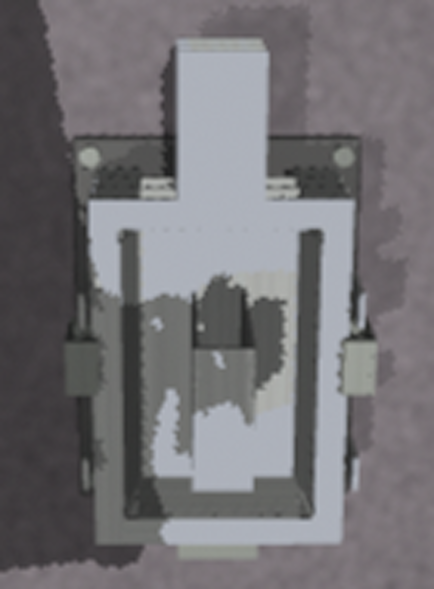

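Run:
```python
from h import *
f=snap('wrist')
Z=lambda u,v,z: onz(f,[260+u/3.1,155+v/3.1],z,False)[:2]
P={'tipL':Z(177,52,.062),'tipR':Z(268,52,.062),'r0L':Z(88,200,.062),'r0R':Z(355,200,.062),'r1L':Z(96,544,.062),'r1R':Z(343,544,.062),'h0L':Z(193,348,.098),'h0R':Z(255,348,.098),'h1L':Z(193,490,.098),'h1R':Z(254,490,.098)}
for k,v in P.items(): print(k,np.round(v,4))
m=lambda *a: sum(P[x] for x in a)/len(a)
c=m('r0L','r0R','r1L','r1R'); g=m('h0L','h0R','h1L','h1R'); t=m('tipL','tipR')
print('c',c,'g',g,'tip',t)
for a,b in [(m('r0L','r0R'),m('r1L','r1R')),(t,m('r1L','r1R')),(t,g),(m('h0L','h0R'),m('h1L','h1R')),(P['r0R'],P['r0L']),(P['r1R'],P['r1L']),(P['tipR'],P['tipL'])]: d=b-a;print(np.linalg.norm(d),np.arctan2(d[1],d[0]))
yaw=-.33
s=snap('side','s1.png'); tp=snap('top','t1.png')
for n,ff in (('side',s),('top',tp)):
  for l,z in [('top_tongue',.062),('top_grip',.098),('station',0),('station_seat',.006)]:
    for d in pinpoint(l,n)[:4]:
      print(n,l,round(d['confidence'],2),np.round(onz(ff,d['point'],z),4))
```

```text
tipL [ 0.4883 -0.1221]
tipR [ 0.4979 -0.094 ]
r0L [ 0.5258 -0.1665]
r0R [ 0.5548 -0.0812]
r1L [ 0.6487 -0.2077]
r1R [ 0.6777 -0.1223]
h0L [ 0.5746 -0.146 ]
h0R [ 0.5809 -0.1273]
h1L [ 0.6219 -0.1619]
h1R [ 0.6284 -0.1428]
c [ 0.60174377 -0.14444093] g [ 0.60145495 -0.14449902] tip [ 0.4930873  -0.10804006]
0.1295627082572596 -0.3229021093172455
0.17937302604208782 -0.32312926757228483
0.1143363569215008 -0.3245419159695457
0.04993532408220419 -0.3200231775739599
0.09005215214814313 -1.8979855845529892
0.09024306880001541 -1.8983310529751902
0.02970947241505999 -1.8978527686766151
side top_tongue 0.91 [ 0.1587 -0.4163  0.062 ]
side top_tongue 0.87 [ 0.5029 -0.109   0.062 ]
side top_tongue 0.82 [ 0.5368 -0.3822  0.062 ]
side top_tongue 0.6 [ 0.577  -0.1774  0.062 ]
side top_grip 0.9 [ 0.6009 -0.1559  0.098 ]
side top_grip 0.89 [ 0.4335 -0.3723  0.098 ]
side top_grip 0.87 [ 0.2386 -0.3538  0.098 ]
side top_grip 0.56 [ 0.3385 -0.1266  0.098 ]
side station 0.8 [0.5437 0.1753 0.    ]
side station_seat 0.35 [ 0.5277 -0.0779  0.006 ]
top top_tongue 0.77 [ 0.5069 -0.1175  0.062 ]
top top_tongue 0.69 [ 0.3293 -0.1885  0.062 ]
top top_tongue 0.57 [0.5971 0.0017 0.062 ]
top top_grip 0.73 [ 0.6038 -0.1506  0.098 ]
top top_grip 0.7 [ 0.358  -0.0958  0.098 ]
top station 0.74 [0.5547 0.1845 0.    ]
top station_seat 0.74 [0.5508 0.1971 0.006 ]
```

Run:
```python
from h import *
for i in range(3):
    f=snap('wrist'); st(); print(onz(f,[332.3,290.2],.098,False), onz(f,[330.6,290.7],.098,False))
f=snap('wrist','w2.png')
a=cv2.imread('pics/w2.png');b=cv2.imread('pics/w1.png')
print(cv2.phaseCorrelate(np.float32(a[:,:,1]),np.float32(b[:,:,1])))
```

```text
t 4.15 tcp [ 0.5003 -0.1294  0.3169] xax [-0.  0. -1.] yaw 1.241 F [0.93 0.51 0.69] w 0.0851 q [-0.38  0.12  0.58  1.81 -0.07  1.23  1.45]
[ 0.60109978 -0.14638482  0.098     ] [ 0.60106361 -0.14817472  0.098     ]
t 4.2 tcp [ 0.5003 -0.1294  0.3169] xax [-0.  0. -1.] yaw 1.2409 F [-0.11 -0.21 -0.11] w 0.0847 q [-0.38  0.12  0.58  1.81 -0.07  1.23  1.45]
[ 0.60103977 -0.14641513  0.098     ] [ 0.60100351 -0.14820485  0.098     ]
t 4.25 tcp [ 0.5004 -0.1295  0.3169] xax [ 0. -0. -1.] yaw 1.2409 F [ 0.71 -0.9  -0.14] w 0.0848 q [-0.38  0.12  0.58  1.81 -0.07  1.23  1.45]
[ 0.60107787 -0.14649203  0.098     ] [ 0.60104143 -0.14828186  0.098     ]
((0.9424634735419772, -0.53571312302671), 1.0135732007026672)
```

Run:
```python
from h import *
plan([.5046,-.1154,.075],yawpose(1.2455))
```

```text
shift mm [241.9  14.6  -0.5] turn [-0.0046  0.     -0.    ]
```

Emit:
apply_moves(
  commands=[
    [0, 40, 5, 0, 0, 0, 0],
    [0, 80, 10, 0, -0.004, 0, 0],
    [0, 120, 14.5, 0, -0.005, 0, 0],
    [0, 160, 14.5, 0, -0.005, 0, 0],
    [0, 190, 14.5, 0, -0.005, 0, 0],
    [0, 215, 14.5, 0, -0.005, 0, 0],
    [0, 230, 14.5, 0, -0.005, 0, 0],
    [0, 230, 14.5, 0, -0.005, 0, 0],
    [0, 230, 14.5, 0, -0.005, 0, 0],
    [0, 230, 14.5, 0, -0.005, 0, 0],
    [0, 230, 14.5, 0, -0.005, 0, 0],
    [0, 230, 14.5, 0, -0.005, 0, 0],
  ],
)

```text
clock: 5.5
tcp_pos: [0.5056, -0.1157, 0.0877]
orientation: [0.255, 1.554, -0.254]
contact_force: [-0.7, -0.1, -0.1]
grip_width: 0.0
```

Run:
```python
from h import *
st(); f=snap('wrist','w3.png'); st()
plan([.5046,-.1154,.062],yawpose(1.2455))
c=np.array([.6013,-.1478]);u=np.array([np.cos(-.323),np.sin(-.323)]);v=np.array([-u[1],u[0]])
a=f['pixels'][:,:,::-1].copy()
for x,y,z in [(-115,-15,.062),(-115,15,.062),(-65,45,.062),(-65,-45,.062),(-102,0,.062),(25,10,.098),(25,-10,.098),(-25,10,.098),(-25,-10,.098)]:
    p=c+(x*u+y*v)/1000; q=proj(f,[*p,z]); cv2.circle(a,tuple(int(round(k)) for k in q),2,(0,0,255),-1)
cv2.imwrite('pics/w3m.png',a)
```

```text
t 5.5 tcp [ 0.5056 -0.1157  0.0877] xax [ 0.002  0.    -1.   ] yaw 1.2461 F [-0.65 -0.11 -0.07] w 0.0 q [-0.29  0.41  0.49  2.06 -0.28  0.73  1.62]
t 5.55 tcp [ 0.5055 -0.1157  0.0875] xax [ 0.001  0.    -1.   ] yaw 1.246 F [-0.05 -0.   -0.01] w -0.0001 q [-0.29  0.41  0.49  2.06 -0.28  0.73  1.62]
shift mm [25.5 -0.  -0.9] turn [ 0.0005  0.0011 -0.0005]
```

View pics/w3m.png

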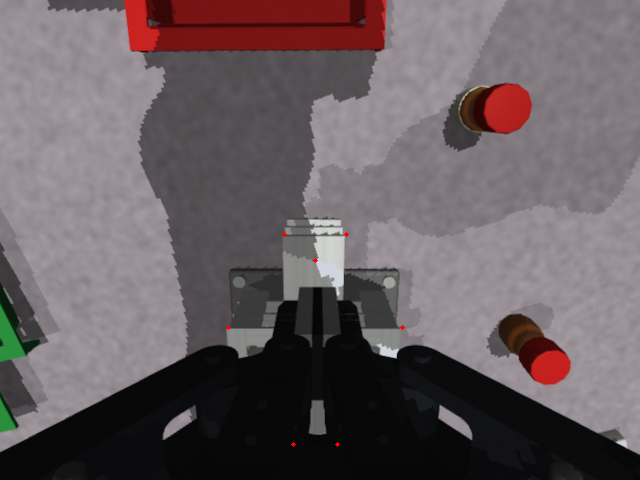

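Emit:
apply_moves(
  commands=[
    [0, 8, 0, -0.5, 0, 0, 0],
    [0, 16, 0, -0.8, 0, 0, 0],
    [0, 20, 0, -0.8, 0, 0, 0],
    [0, 23, 0, -0.8, 0, 0, 0],
    [0, 24, 0, -0.8, 0, 0, 0],
    [0, 25, 0, -0.8, 0, 0, 0],
    [0, 26, 0, -0.8, 0, 0, 0],
    [0, 26, 0, -0.8, 0, 0, 0],
    [0, 26, 0, -0.8, 0, 0, 0],
    [0, 26, 0, -0.8, 0, 0, 0],
  ],
)

```text
clock: 6.55
tcp_pos: [0.5044, -0.1154, 0.061]
orientation: [0.255, 1.555, -0.255]
contact_force: [-0.2, -0.9, 0.3]
grip_width: -0.0001
```

Emit:
apply_moves(
  commands=[
    [0, 1, 0, 0, 0, 0, 0],
    [0, 1, 0, 0, 0, 0, 0],
    [0, 1, 0, 0, 0, 0, 0],
  ],
)

```text
clock: 6.85
tcp_pos: [0.5043, -0.1154, 0.0598]
orientation: [0.255, 1.556, -0.255]
contact_force: [0.0, -1.0, 1.2]
grip_width: -0.0002
```

Emit:
apply_moves(
  commands=[
    [0, 1, 0, 0, 0, 0, 0],
    [0, 1, 0, 0, 0, 0, 0],
    [0, 1, 0, 0, 0, 0, 0],
  ],
)

```text
clock: 7.15
tcp_pos: [0.5043, -0.1154, 0.0588]
orientation: [0.255, 1.556, -0.255]
contact_force: [1.4, -0.4, -0.1]
grip_width: 0.0003
```

Emit:
apply_moves(
  commands=[
    [0, 1, 0, 0, 0, 0, 0],
    [0, 1, 0, 0, 0, 0, 0],
    [0, 1, 0, 0, 0, 0, 0],
  ],
)

```text
clock: 7.45
tcp_pos: [0.5043, -0.1154, 0.0578]
orientation: [0.255, 1.556, -0.255]
contact_force: [0.3, 0.3, -0.2]
grip_width: 0.0002
```

Run:
```python
from h import *
st(); f=snap('wrist','w4.png'); s=snap('side','s4.png'); st()
a=cv2.imread('pics/w4.png')[180:360,200:440]; b=cv2.imread('pics/s4.png')[220:340,290:450]
a=cv2.resize(a,(640,480),interpolation=2)
b=cv2.resize(b,(640,480),interpolation=2)
cv2.imwrite('pics/w4z.png',a);cv2.imwrite('pics/s4z.png',b)
```

```text
t 7.45 tcp [ 0.5043 -0.1154  0.0578] xax [-0.  0. -1.] yaw 1.246 F [ 0.27  0.25 -0.23] w 0.0002 q [-0.26  0.46  0.46  2.08 -0.32  0.67  1.65]
t 7.55 tcp [ 0.5043 -0.1154  0.0579] xax [ 0.  0. -1.] yaw 1.2459 F [ 0.25  0.02 -0.72] w -0.0001 q [-0.26  0.46  0.46  2.08 -0.32  0.67  1.65]
```

View pics/w4z.png

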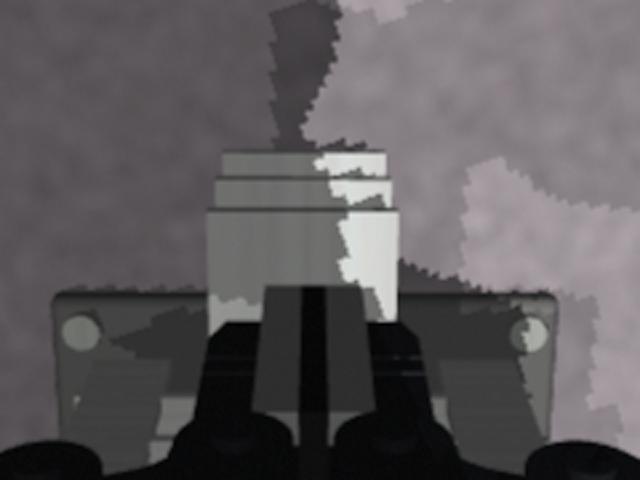

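View pics/s4z.png

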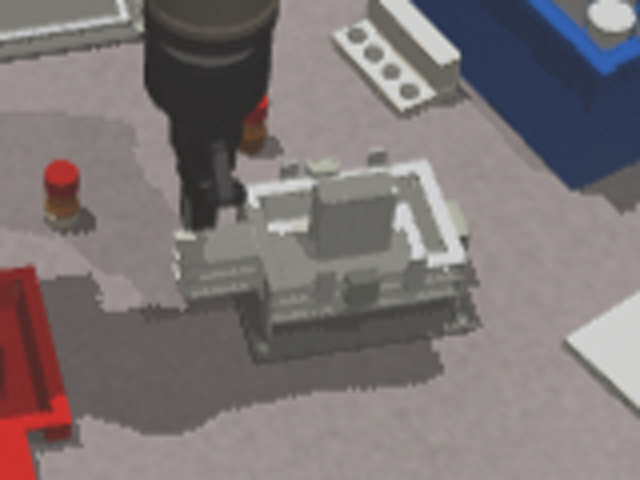

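Run:
```python
from h import *
f=snap('wrist')
T=np.linalg.inv(np.array(f['T_tool_cam']))if 'T_tool_cam' in f else 0
K=f['mtx']
for x in (-10,-5,0,5):
  for z in (-11,0,11):
    p=(T@[x/1e3,0,z/1e3,1])[:3];q=K@p;q=q[:2]/q[2];print(x,z,np.round(q,1),'zoom',np.round((q-[200,180])*2.667))
```

```text
-10 -11 [314.6 266.6] zoom [306. 231.]
-10 0 [314.6 291.8] zoom [306. 298.]
-10 11 [314.6 316.1] zoom [306. 363.]
-5 -11 [314.6 262.3] zoom [306. 220.]
-5 0 [314.7 286.9] zoom [306. 285.]
-5 11 [314.7 310.7] zoom [306. 348.]
0 -11 [314.7 258.3] zoom [306. 209.]
0 0 [314.7 282.3] zoom [306. 273.]
0 11 [314.8 305.5] zoom [306. 335.]
5 -11 [314.7 254.4] zoom [306. 198.]
5 0 [314.8 277.9] zoom [306. 261.]
5 11 [314.8 300.5] zoom [306. 321.]
```

Run:
```python
from h import *
f=snap('wrist')
c=np.array([.6013,-.1478]);u=np.array([np.cos(-.323),np.sin(-.323)]);v=np.array([-u[1],u[0]])
for z in (.062,.058,.054):
  for y in (-15,15): print(z,np.round((proj(f,[*(c+(-115*u+y*v)/1000),z])-[200,180])*2.667))
for z in (.046,.03):
  for y in (-15,15): print(z,np.round((proj(f,[*(c+(-115*u+y*v)/1000),z])-[200,180])*2.667))
```

```text
0.062 [210. 207.]
0.062 [403. 207.]
0.058 [212. 199.]
0.058 [401. 198.]
0.054 [214. 191.]
0.054 [399. 190.]
0.046 [218. 176.]
0.046 [395. 175.]
0.03 [225. 149.]
0.03 [389. 149.]
```

Run:
```python
from h import *
f=snap('side','s5.png'); o=r.get_obs(); t=o['tcp_pos']
a=cv2.resize(cv2.imread('pics/s5.png')[220:340,290:450],(640,480),interpolation=2)
for dz in (0,.02,.04):
    q=(proj(f,t+[0,0,dz])-[290,220])*4; print(q); cv2.circle(a,tuple(q.astype(int)),3,(0,0,255),-1)
c=np.array([.6013,-.1478]);u=np.array([np.cos(-.323),np.sin(-.323)]);v=np.array([-u[1],u[0]])
for x,y,z in [(-115,-15,.062),(-115,15,.062),(-65,-15,.062),(-65,45,.062),(65,45,.062),(65,-45,.062),(-25,-10,.098),(25,-10,.098),(-65,-45,.062)]:
    q=(proj(f,[*(c+(x*u+y*v)/1000),z])-[290,220])*4; cv2.circle(a,tuple(q.astype(int)),3,(0,255,0),-1)
cv2.imwrite('pics/s5z.png',a)
```

```text
[195.6392337  245.02202491]
[196.76494622 224.71452731]
[197.91208675 204.02047535]
```

View pics/s5z.png

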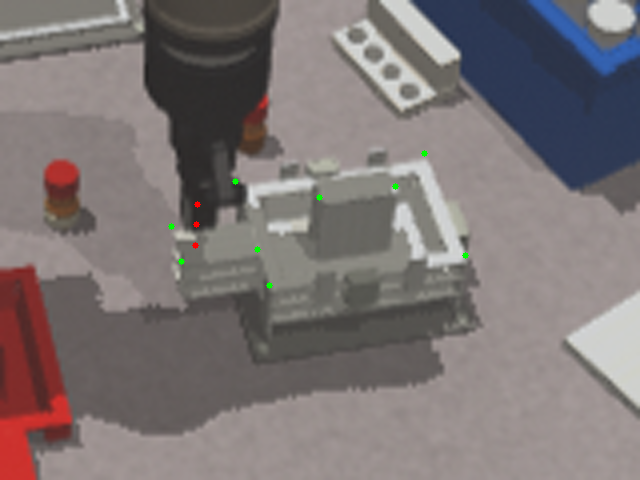

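Emit:
apply_moves(
  commands=[
    [0, 1, 0, 0, 0, 0, 0],
    [0, 2, 0, 0, 0, 0, 0],
    [0, 2, 0, 0, 0, 0, 0],
  ],
)

```text
clock: 8.0
tcp_pos: [0.5042, -0.1154, 0.0557]
orientation: [0.255, 1.556, -0.255]
contact_force: [0.4, -0.1, 0.1]
grip_width: -0.0003
```

Emit:
apply_moves(
  commands=[
    [0, 1, 0, 0, 0, 0, 0],
    [0, 2, 0, 0, 0, 0, 0],
    [0, 2, 0, 0, 0, 0, 0],
  ],
)

```text
clock: 8.3
tcp_pos: [0.5042, -0.1154, 0.0537]
orientation: [0.255, 1.556, -0.255]
contact_force: [-0.0, -0.0, -0.2]
grip_width: 0.0006
```

Run:
```python
from h import *
f=snap('wrist','w6.png'); st()
a=cv2.resize(cv2.imread('pics/w6.png')[180:360,200:440],(640,480),interpolation=2)
cv2.imwrite('pics/w6z.png',a)
```

```text
t 8.35 tcp [ 0.5042 -0.1154  0.0538] xax [-0.  0. -1.] yaw 1.2459 F [ 0.51 -0.06  0.5 ] w -0.0003 q [-0.26  0.46  0.45  2.08 -0.32  0.66  1.66]
```

View pics/w6z.png

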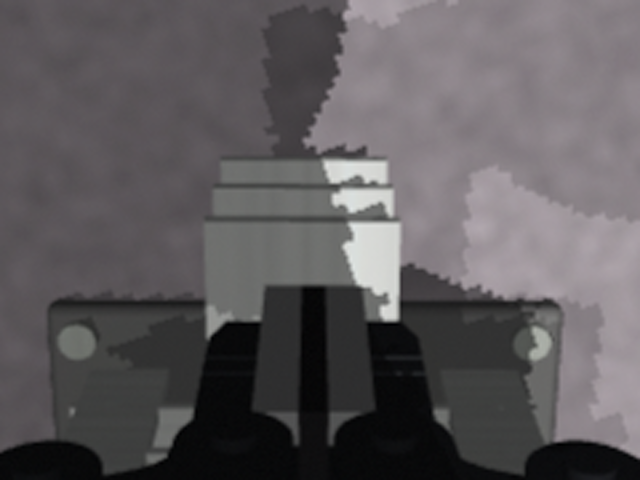

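Emit:
apply_moves(
  commands=[
    [0, 1, 0, 0, 0, 0, 0],
    [0, 2, 0, 0, 0, 0, 0],
    [0, 3, 0, 0, 0, 0, 0],
    [0, 3, 0, 0, 0, 0, 0],
  ],
)

```text
clock: 8.75
tcp_pos: [0.5042, -0.1154, 0.0507]
orientation: [0.255, 1.556, -0.255]
contact_force: [0.0, 0.7, -0.1]
grip_width: -0.0002
```

Emit:
apply_moves(
  commands=[
    [0, 1, 0, 0, 0, 0, 0],
    [0, 2, 0, 0, 0, 0, 0],
    [0, 2, 0, 0, 0, 0, 0],
  ],
)

```text
clock: 9.05
tcp_pos: [0.5042, -0.1154, 0.0487]
orientation: [0.255, 1.556, -0.255]
contact_force: [0.1, -0.1, -0.5]
grip_width: -0.0002
```

Emit:
apply_moves(
  commands=[
    [0, 1, 0, 0, 0, 0, 0],
    [0, 2, 0, 0, 0, 0, 0],
    [0, 2, 0, 0, 0, 0, 0],
  ],
)

```text
clock: 9.35
tcp_pos: [0.5042, -0.1154, 0.0467]
orientation: [0.255, 1.556, -0.255]
contact_force: [-0.3, 0.8, 0.8]
grip_width: 0.0001
```

Run:
```python
from h import *
f=snap('wrist','w7.png'); s=snap('side','s7.png'); st()
a=cv2.resize(cv2.imread('pics/w7.png')[180:360,200:440],(640,480),interpolation=2)
b=cv2.resize(cv2.imread('pics/s7.png')[250:310,320:400],(640,480),interpolation=2)
q=(proj(s,r.get_obs()['tcp_pos'])-[320,250])*8; cv2.circle(b,tuple(q.astype(int)),4,(0,0,255),-1)
cv2.imwrite('pics/w7z.png',a); cv2.imwrite('pics/s7z.png',b)
```

```text
t 9.45 tcp [ 0.5043 -0.1154  0.0468] xax [-0.  0. -1.] yaw 1.246 F [0.06 0.63 0.94] w 0.0002 q [-0.25  0.48  0.44  2.08 -0.33  0.65  1.67]
```

View pics/w7z.png

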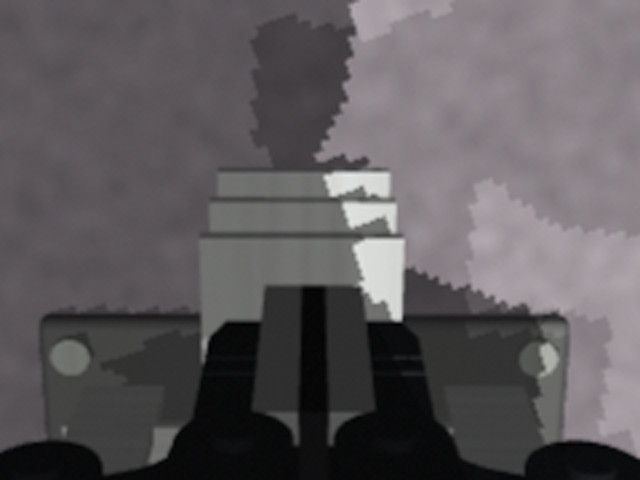

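View pics/s7z.png

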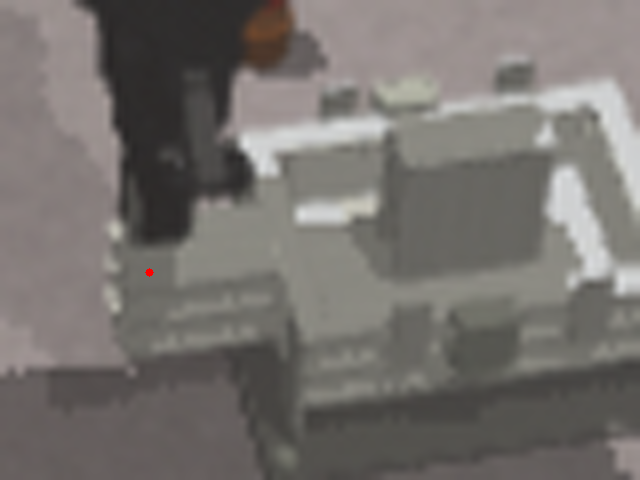

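Emit:
apply_moves(
  commands=[
    [0, 1, 0, 0, 0, 0, 0],
    [0, 2, 0, 0, 0, 0, 0],
    [0, 2, 0, 0, 0, 0, 0],
  ],
)

```text
clock: 9.75
tcp_pos: [0.5042, -0.1154, 0.0447]
orientation: [0.255, 1.556, -0.255]
contact_force: [-0.4, 0.4, 0.0]
grip_width: 0.0002
```

Emit:
apply_moves(
  commands=[
    [0, 1, 0, 0, 0, 0, 0],
    [0, 2, 0, 0, 0, 0, 0],
    [0, 2, 0, 0, 0, 0, 0],
  ],
)

```text
clock: 10.05
tcp_pos: [0.5042, -0.1154, 0.0427]
orientation: [0.255, 1.556, -0.255]
contact_force: [0.7, -0.2, -0.0]
grip_width: 0.0001
```

Emit:
apply_moves(
  commands=[
    [0, 1, 0, 0, 0, 0, 0],
    [0, 2, 0, 0, 0, 0, 0],
    [0, 2, 0, 0, 0, 0, 0],
  ],
)

```text
clock: 10.35
tcp_pos: [0.5042, -0.1154, 0.0407]
orientation: [0.255, 1.556, -0.255]
contact_force: [-0.3, -0.5, 0.2]
grip_width: 0.0003
```

Emit:
apply_moves(
  commands=[
    [0, 1, 0, 0, 0, 0, 0],
    [0, 2, 0, 0, 0, 0, 0],
    [0, 2, 0, 0, 0, 0, 0],
  ],
)

```text
clock: 10.65
tcp_pos: [0.5042, -0.1154, 0.0387]
orientation: [0.255, 1.556, -0.255]
contact_force: [-0.3, 0.4, -0.7]
grip_width: 0.0002
```

Emit:
apply_moves(
  commands=[
    [0, 1, 0, 0, 0, 0, 0],
    [0, 2, 0, 0, 0, 0, 0],
    [0, 2, 0, 0, 0, 0, 0],
  ],
)

```text
clock: 10.95
tcp_pos: [0.5042, -0.1154, 0.0371]
orientation: [0.255, 1.556, -0.255]
contact_force: [-1.6, 0.9, 7.9]
grip_width: 0.0001
```

Emit:
apply_moves(
  commands=[
    [0, 1, 0, 0, 0, 0, 0],
    [0, 2, 0, 0, 0, 0, 0],
    [0, 2, 0, 0, 0, 0, 0],
  ],
)

```text
clock: 11.25
tcp_pos: [0.5035, -0.1151, 0.0355]
orientation: [0.256, 1.557, -0.254]
contact_force: [-5.0, 1.8, 12.9]
grip_width: 0.0002
```

Run:
```python
from h import *
f=snap('wrist','w8.png'); s=snap('side','s8.png'); st()
a=cv2.resize(cv2.imread('pics/w8.png')[180:360,200:440],(640,480),interpolation=2)
b=cv2.resize(cv2.imread('pics/s8.png')[250:310,320:400],(640,480),interpolation=2)
cv2.imwrite('pics/w8z.png',np.vstack([a,b])[:, :]) if 0 else cv2.imwrite('pics/w8z.png',cv2.resize(np.hstack([a,b]),(800,300)))
```

```text
t 11.35 tcp [ 0.5035 -0.1151  0.0355] xax [-0.001  0.001 -1.   ] yaw 1.2458 F [-5.36  2.18 11.99] w 0.0 q [-0.24  0.5   0.43  2.09 -0.35  0.63  1.68]
```

View pics/w8z.png

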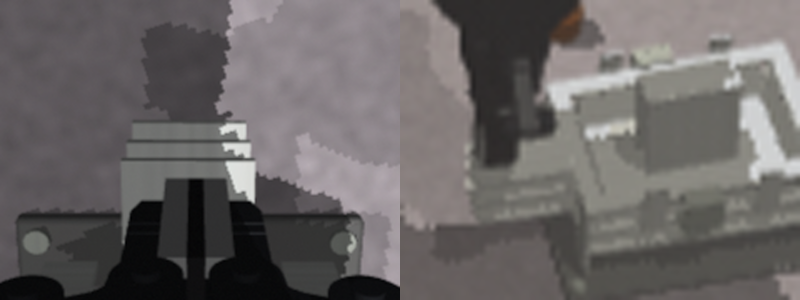

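Run:
```python
from h import *
f=snap('wrist','w9.png')
a=cv2.imread('pics/w9.png')
c=np.array([.6013,-.1478]);u=np.array([np.cos(-.323),np.sin(-.323)]);v=np.array([-u[1],u[0]])
for z in (.062,.058,.046,.03):
  for y in (-15,15): print(z,np.round((proj(f,[*(c+(-115*u+y*v)/1000),z])),1))
cv2.imwrite('pics/w9z.png',cv2.resize(a[220:480,120:520],(800,520),interpolation=2))
cv2.imwrite('pics/w9y.png',cv2.resize(a[220:300,260:380],(800,533),interpolation=2))
```

```text
0.062 [273.1 280.3]
0.062 [355.7 280.2]
0.058 [274.2 276.2]
0.058 [354.7 276. ]
0.046 [277.1 265. ]
0.046 [352.1 264.8]
0.03 [280.4 252.2]
0.03 [349.1 252. ]
```

View pics/w9z.png

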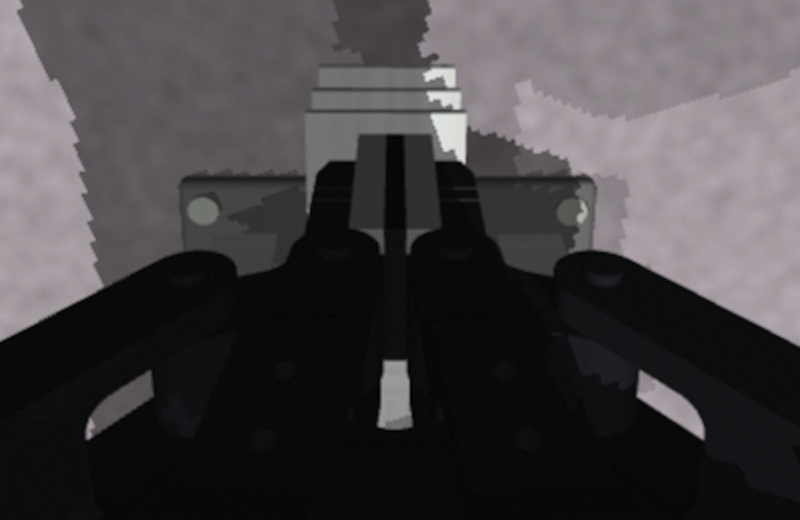

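View pics/w9y.png

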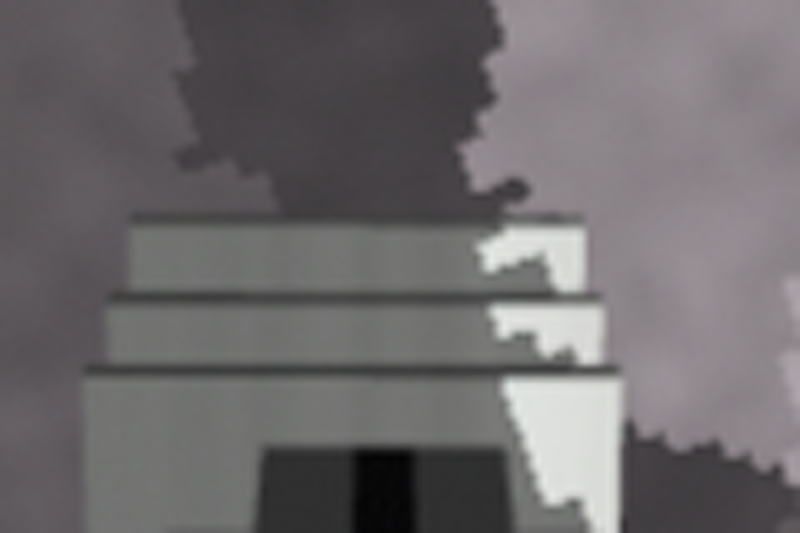

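Emit:
apply_moves(
  commands=[
    [0, 0.5, 0, 0, 0, 0, 0],
    [0, 1, 0, 0, 0, 0, 0],
    [0, 1, 0, 0, 0, 0, 0],
  ],
)

```text
clock: 11.7
tcp_pos: [0.504, -0.1153, 0.0342]
orientation: [0.255, 1.556, -0.255]
contact_force: [-0.0, 0.1, -0.3]
grip_width: -0.0002
```

Emit:
apply_moves(
  commands=[
    [0, 0.5, 0, 0, 0, 0, 0],
    [0, 1, 0, 0, 0, 0, 0],
    [0, 1, 0, 0, 0, 0, 0],
  ],
)

```text
clock: 12.0
tcp_pos: [0.5039, -0.1153, 0.0327]
orientation: [0.255, 1.557, -0.255]
contact_force: [-2.6, 1.6, 3.9]
grip_width: -0.0002
```

Emit:
apply_moves(
  commands=[
    [0, 0.5, 0, 0, 0, 0, 0],
    [0, 1, 0, 0, 0, 0, 0],
    [0, 1, 0, 0, 0, 0, 0],
  ],
)

```text
clock: 12.3
tcp_pos: [0.504, -0.1153, 0.0317]
orientation: [0.255, 1.556, -0.255]
contact_force: [-2.4, 1.0, 4.7]
grip_width: 0.0002
```

Emit:
apply_moves(
  commands=[
    [0, 0.5, 0, 0, 0, 0, 0],
    [0, 1, 0, 0, 0, 0, 0],
    [0, 1, 0, 0, 0, 0, 0],
  ],
)

```text
clock: 12.6
tcp_pos: [0.5043, -0.1154, 0.0308]
orientation: [0.255, 1.556, -0.255]
contact_force: [-1.2, 0.8, 4.1]
grip_width: 0.0002
```

Run:
```python
from h import *
f=snap('wrist','w10.png');st();s=snap('side','s10.png')
a=cv2.imread('pics/w10.png')
c=np.array([.6013,-.1478]);u=np.array([np.cos(-.323),np.sin(-.323)]);v=np.array([-u[1],u[0]])
for z in (.062,.058,.054,.05,.046,.03):
  for y in (-15,15): print(z,np.round((proj(f,[*(c+(-115*u+y*v)/1000),z])),1))
cv2.imwrite('pics/w10y.png',cv2.resize(a[220:300,260:380],(800,533),interpolation=2))
b=cv2.resize(cv2.imread('pics/s10.png')[250:310,320:420],(800,480),interpolation=2);cv2.imwrite('pics/s10z.png',b)
```

```text
t 12.65 tcp [ 0.5043 -0.1154  0.0308] xax [-0.  0. -1.] yaw 1.2459 F [-2.92  0.88  2.65] w -0.0003 q [-0.23  0.5   0.43  2.09 -0.35  0.62  1.68]
0.062 [271.8 283.5]
0.062 [357.1 283.3]
0.058 [272.9 279.1]
0.058 [356. 279.]
0.054 [274. 275.]
0.054 [355.  274.8]
0.05 [275.1 271. ]
0.05 [354.1 270.9]
0.046 [276.1 267.3]
0.046 [353.2 267.2]
0.03 [279.6 253.9]
0.03 [350.1 253.8]
```

View pics/w10y.png

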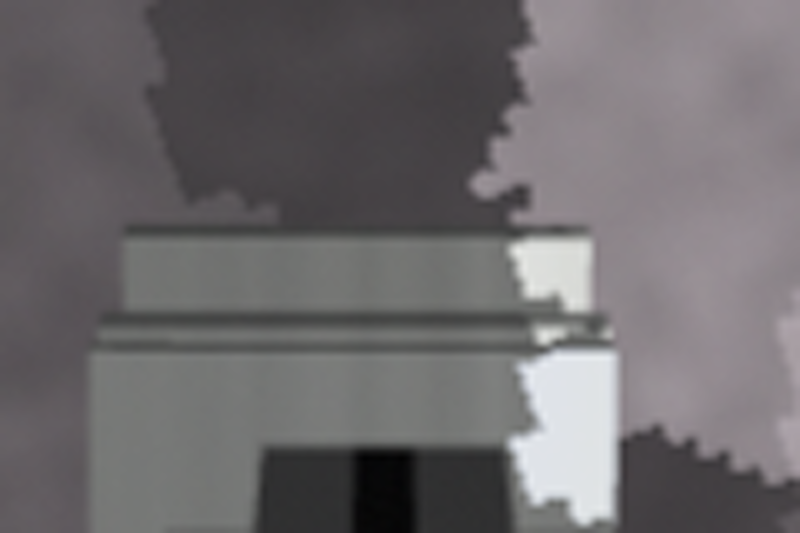

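View pics/s10z.png

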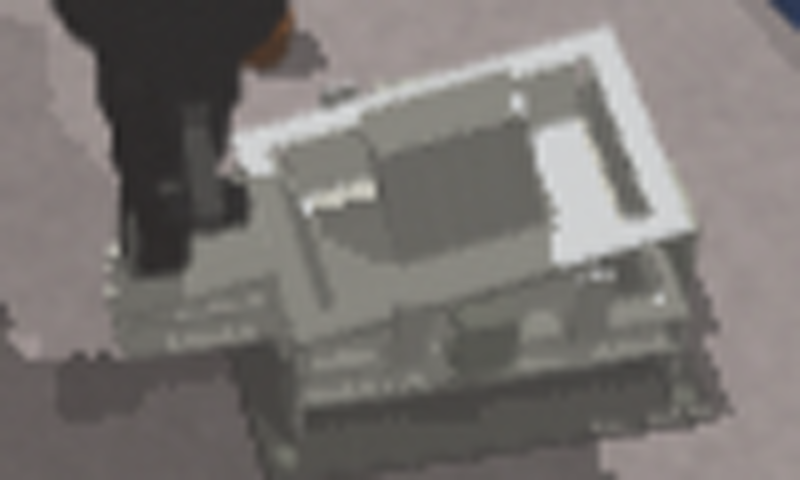

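Emit:
apply_moves(
  commands=[
    [0, -1, 0, 0, 0, 0, 0],
    [0, -2, 0, 0, 0, 0, 0],
    [0, -3, 0, 0, 0, 0, 0],
    [0, -4, 0, 0, 0, 0, 0],
    [0, -5, 0, 0, 0, 0, 0],
    [0, -6, 0, 0, 0, 0, 0],
    [0, -7, 0, 0, 0, 0, 0],
    [0, -8, 0, 0, 0, 0, 0],
    [0, -9, 0, 0, 0, 0, 0],
    [0, -10, 0, 0, 0, 0, 0],
    [0, -12, 0, 0, 0, 0, 0],
    [0, -15, 0, 0, 0, 0, 0],
    [0, -20, 0, 0, 0, 0, 0],
    [0, -40, 0, 0, 0, 0, 0],
    [0, -70, 0, -30, 0, 0, 0],
    [85, -110, 0, -40, 0, 0, 0],
    [85, -150, 0, -40, 0, 0, 0],
    [85, -180, 0, -40, 0, 0, 0],
    [85, -180, 0, -40, 0, 0, 0],
    [85, -180, 0, -40, 0, 0, 0],
  ],
)

```text
clock: 14.7
tcp_pos: [0.4666, -0.1025, 0.2114]
orientation: [0.255, 1.554, -0.254]
contact_force: [-0.2, -0.1, -0.6]
grip_width: 0.0724
```

Emit:
apply_moves(
  commands=[
    [85, 0, 0, 0, 0, 0, 0],
    [85, 0, 0, 0, 0, 0, 0],
    [85, 0, 0, 0, 0, 0, 0],
    [85, 0, 0, 0, 0, 0, 0],
    [85, 0, 0, 0, 0, 0, 0],
  ],
)

```text
clock: 15.2
tcp_pos: [0.4662, -0.1027, 0.2105]
orientation: [0.255, 1.556, -0.255]
contact_force: [0.1, -0.9, 0.5]
grip_width: 0.0852
```

Run:
```python
from h import *
f=snap('wrist','w11.png');st();s=snap('side','s11.png')
a=cv2.imread('pics/w11.png')
c=np.array([.6013,-.1478]);u=np.array([np.cos(-.323),np.sin(-.323)]);v=np.array([-u[1],u[0]])
for x,y,z in [(-115,-15,.069),(-115,15,.069),(-65,45,.069),(-65,-45,.069),(65,45,.069),(65,-45,.069),(25,10,.105),(25,-10,.105),(-25,10,.105),(-25,-10,.105)]:
    q=proj(f,[*(c+(x*u+y*v)/1000),z]); print(x,y,np.round(q,1))
cv2.imwrite('pics/w11z.png',cv2.resize(a[150:400,230:430],(480,600),interpolation=2))
b=cv2.resize(cv2.imread('pics/s11.png')[240:315,320:420],(800,600),interpolation=2);cv2.imwrite('pics/s11z.png',b)
```

```text
t 15.25 tcp [ 0.4663 -0.1027  0.2106] xax [-0.001 -0.    -1.   ] yaw 1.2459 F [-0.86 -0.79  0.6 ] w 0.0848 q [-0.43  0.15  0.58  2.04 -0.1   0.98  1.44]
-115 -15 [296.7 244. ]
-115 15 [335.3 243.9]
-65 45 [371.6 302.6]
-65 -45 [260.7 302.8]
65 45 [366.6 434.9]
65 -45 [266.4 435. ]
25 10 [329. 427.]
25 -10 [303.7 427. ]
-25 10 [329.4 372. ]
-25 -10 [302.9 372. ]
```

View pics/w11z.png

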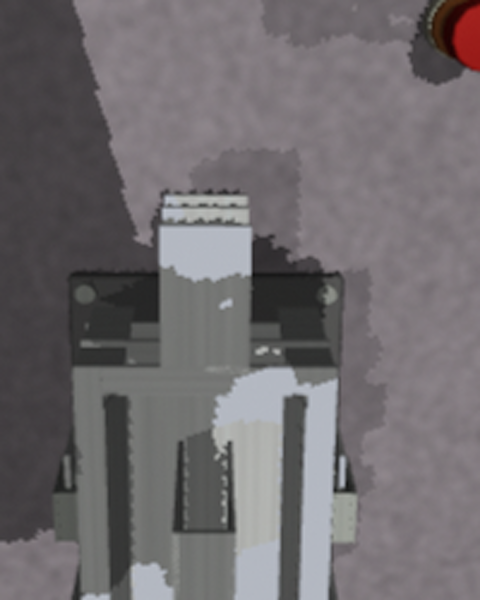

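View pics/s11z.png

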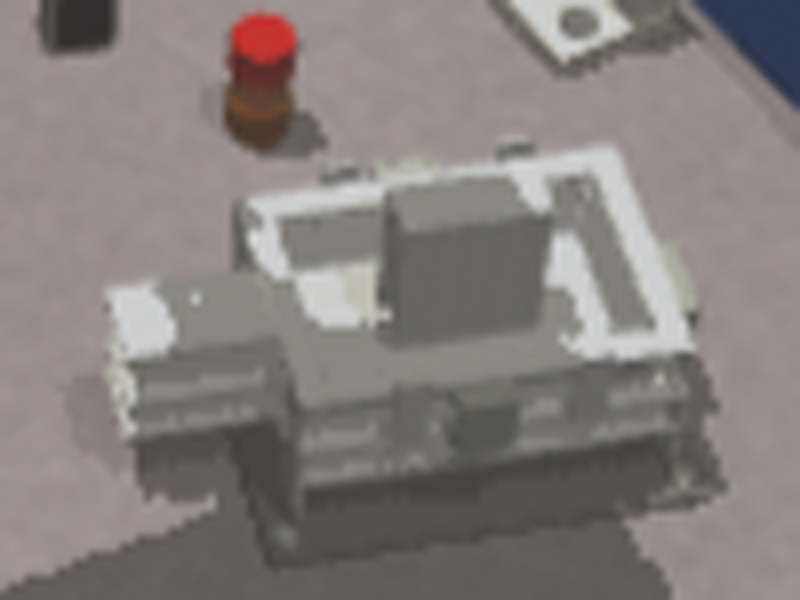

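Run:
```python
from h import *
plan([.6011,-.1485,.052],yawpose(1.2455))
```

```text
shift mm [158.7  -0.3 142.4] turn [ 0.0004 -0.0003  0.0002]
```

Emit:
apply_moves(
  commands=[
    [45, 0, 0, 40, 0, 0, 0],
    [45, 0, 0, 80, 0, 0, 0],
    [45, 0, 0, 115, 0, 0, 0],
    [45, 20, 0, 135, 0, 0, 0],
    [45, 40, 0, 142, 0, 0, 0],
    [45, 60, 0, 142, 0, 0, 0],
    [45, 75, 0, 142, 0, 0, 0],
    [45, 85, 0, 142, 0, 0, 0],
    [45, 90, 0, 142, 0, 0, 0],
    [45, 90, 0, 142, 0, 0, 0],
    [45, 90, 0, 142, 0, 0, 0],
  ],
)

```text
clock: 16.4
tcp_pos: [0.6014, -0.1481, 0.1217]
orientation: [0.255, 1.555, -0.255]
contact_force: [-0.4, 0.4, -0.3]
grip_width: 0.045
```

Run:
```python
from h import *
f=snap('wrist','w12.png');st();plan([.6011,-.1485,.052],yawpose(1.2455))
```

```text
t 16.45 tcp [ 0.6015 -0.1481  0.1218] xax [ 0.002 -0.    -1.   ] yaw 1.246 F [-0.42  1.03  0.2 ] w 0.045 q [-0.24  0.52  0.53  1.8  -0.32  0.9   1.67]
shift mm [69.8 -0.6 -0.4] turn [ 0.0005  0.0015 -0.0004]
```

View pics/w12.png

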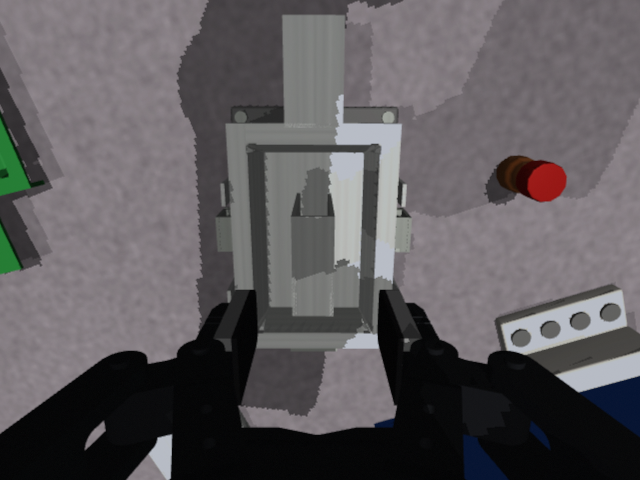

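Emit:
apply_moves(
  commands=[
    [45, 15, -1, 0, 0, 0, 0],
    [45, 30, -1.8, 0, 0, 0, 0],
    [45, 42, -1.8, 0, 0, 0, 0],
    [45, 52, -1.8, 0, 0, 0, 0],
    [45, 60, -1.8, 0, 0, 0, 0],
    [45, 65, -1.8, 0, 0, 0, 0],
    [45, 69, -1.8, 0, 0, 0, 0],
    [45, 69, -1.8, 0, 0, 0, 0],
    [45, 69, -1.8, 0, 0, 0, 0],
    [45, 69, -1.8, 0, 0, 0, 0],
  ],
)

```text
clock: 17.45
tcp_pos: [0.6007, -0.1498, 0.0523]
orientation: [0.255, 1.555, -0.255]
contact_force: [0.0, -0.2, 0.4]
grip_width: 0.045
```

Run:
```python
from h import *
f=snap('wrist','w13.png');st();s=snap('side','s13.png')
b=cv2.resize(cv2.imread('pics/s13.png')[220:310,320:440],(800,600),interpolation=2);cv2.imwrite('pics/s13z.png',b)
```

```text
t 17.5 tcp [ 0.6007 -0.1497  0.0523] xax [ 0.001 -0.    -1.   ] yaw 1.246 F [ 0.65  0.01 -1.21] w 0.0448 q [-0.2   0.61  0.48  1.84 -0.38  0.78  1.72]
```

View pics/w13.png

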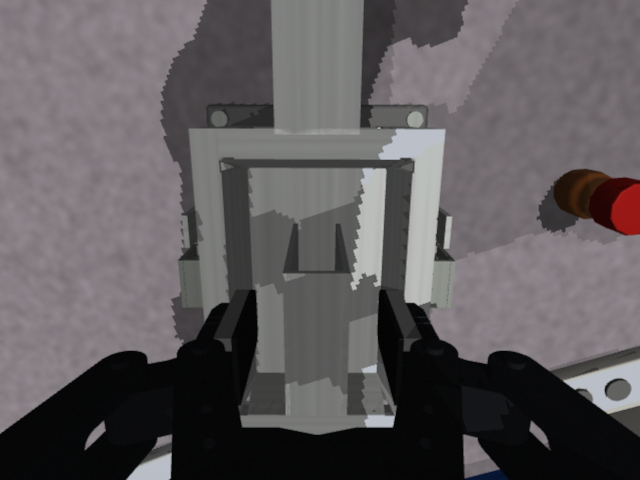

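View pics/s13z.png

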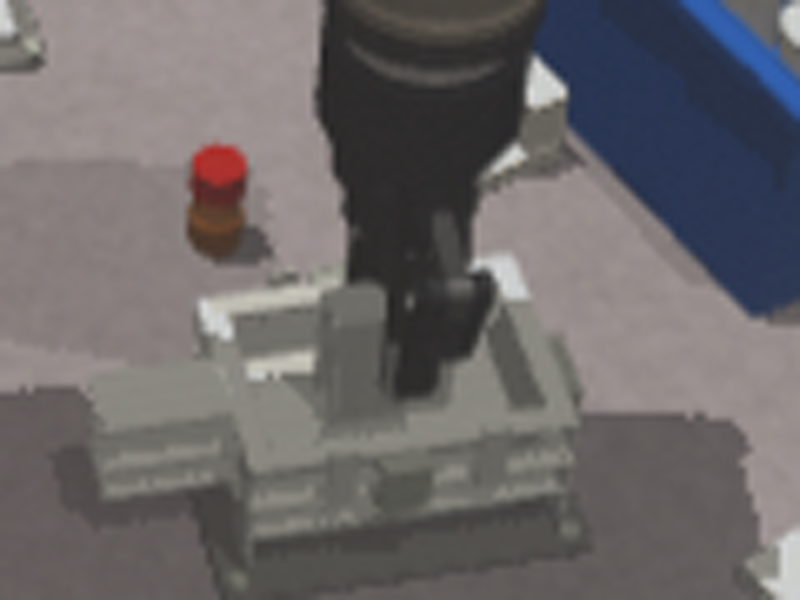

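Emit:
apply_moves(
  commands=[
    [30, 0, 0, 0, 0, 0, 0],
    [26, 0, 0, 0, 0, 0, 0],
    [24, 0, 0, 0, 0, 0, 0],
    [22, 0, 0, 0, 0, 0, 0],
    [20, 0, 0, 0, 0, 0, 0],
    [15, 0, 0, 0, 0, 0, 0],
    [10, 0, 0, 0, 0, 0, 0],
    [10, 0, 0, 0, 0, 0, 0],
    [10, 0, 0, 0, 0, 0, 0],
    [10, 0, 0, 0, 0, 0, 0],
  ],
  force=40,
)

```text
clock: 18.55
tcp_pos: [0.6004, -0.1498, 0.052]
orientation: [0.255, 1.556, -0.255]
contact_force: [-0.4, -1.0, 1.9]
grip_width: 0.0194
```

Run:
```python
from h import *
f=snap('wrist','w14.png');st();print(r.get_obs()['moment'])
```

```text
t 18.6 tcp [ 0.6004 -0.1498  0.052 ] xax [ 0. -0. -1.] yaw 1.2458 F [-1.6  -0.98  2.61] w 0.0193 q [-0.2   0.61  0.48  1.84 -0.38  0.78  1.72]
[-0.03605715  0.16157753  0.03936032]
```

View pics/w14.png

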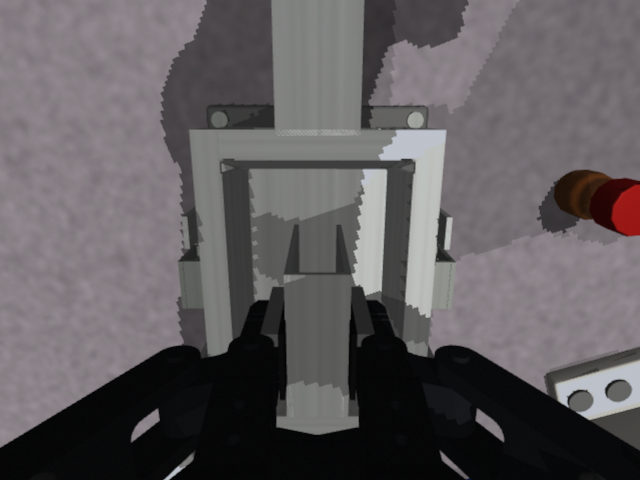

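Emit:
apply_moves(
  commands=[
    [10, -1, 0, 0, 0, 0, 0],
    [10, -2, 0, 0, 0, 0, 0],
    [10, -4, 0, 0, 0, 0, 0],
    [10, -6, 0, 0, 0, 0, 0],
    [10, -8, 0, 0, 0, 0, 0],
    [10, -8, 0, 0, 0, 0, 0],
    [10, -8, 0, 0, 0, 0, 0],
  ],
)

```text
clock: 19.3
tcp_pos: [0.6004, -0.1497, 0.06]
orientation: [0.255, 1.556, -0.255]
contact_force: [-0.1, -0.2, -1.9]
grip_width: 0.0197
```

Run:
```python
from h import *
f=snap('wrist','w15.png');st();s=snap('side','s15.png')
b=cv2.resize(cv2.imread('pics/s15.png')[220:310,320:440],(800,600),interpolation=2);cv2.imwrite('pics/s15z.png',b)
```

```text
t 19.35 tcp [ 0.6003 -0.1496  0.0598] xax [-0.  0. -1.] yaw 1.246 F [-0.3   0.69 -2.4 ] w 0.0194 q [-0.21  0.6   0.48  1.84 -0.38  0.79  1.72]
```

View pics/s15z.png

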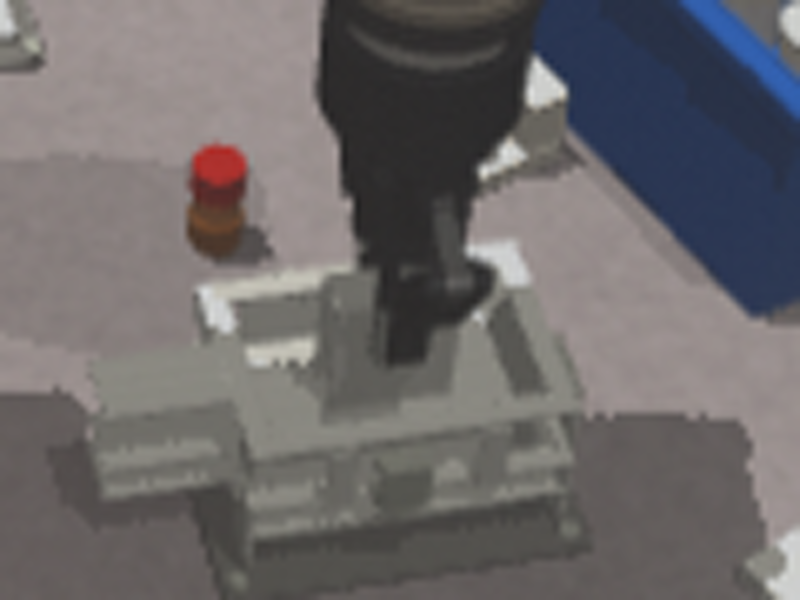

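Emit:
apply_moves(
  commands=[
    [10, -10, 0, 0, 0, 0, 0],
    [10, -25, 0, 0, 0, 0, 0],
    [10, -45, 0, 0, 0, 0, 0],
    [10, -70, 0, 0, 0, 0, 0],
    [10, -95, 10, 0, 0, 0, 0],
    [10, -120, 30, 0, 0, 0, 0],
    [10, -140, 55, 0, 0, 0, 0],
    [10, -140, 80, -10, 0, 0, 0],
    [10, -140, 105, -20, 0, 0, 0],
    [10, -140, 125, -30, 0, 0, 0],
    [10, -140, 140, -40, 0, 0, 0],
    [10, -140, 150, -50, 0, 0, 0],
    [10, -140, 155, -50, 0, 0, 0],
    [10, -140, 155, -50, 0, 0, 0],
    [10, -140, 155, -50, 0, 0, 0],
    [10, -140, 155, -50, 0, 0, 0],
    [10, -140, 155, -50, 0, 0, 0],
    [10, -140, 155, -50, 0, 0, 0],
  ],
)

```text
clock: 21.2
tcp_pos: [0.6025, 0.0125, 0.1998]
orientation: [0.256, 1.556, -0.256]
contact_force: [-0.3, 0.6, -1.9]
grip_width: 0.0195
```

Run:
```python
from h import *
f=snap('wrist','w16.png');st();t=snap('top','t16.png')
for l,z in [('station',0),('station_seat',.006)]:
  for cam,ff in (('wrist',f),('top',t)):
    for d in pinpoint(l,cam): print(l,cam,np.round(d['confidence'],2),np.round(np.array(d['point'])*[640,480],1),np.round(onz(ff,d['point'],z),4))
cv2.imwrite('pics/t16z.png',cv2.resize(cv2.imread('pics/t16.png')[180:280,210:310],(600,600),interpolation=2))
```

```text
t 21.25 tcp [0.6025 0.0127 0.1998] xax [-0. -0. -1.] yaw 1.2453 F [-0.03 -0.04 -1.39] w 0.0197 q [-0.54  0.4   0.55  1.77 -0.24  1.04  1.34]
station wrist 0.9 [500.   71.4] [0.5533 0.1895 0.    ]
station top 0.75 [256.9 226.8] [0.5536 0.1935 0.    ]
station_seat wrist 0.9 [506.3  68. ] [0.5521 0.1924 0.006 ]
station_seat wrist 0.53 [314.8 348.6] [ 0.7461 -0.0372  0.006 ]
```

View pics/w16.png

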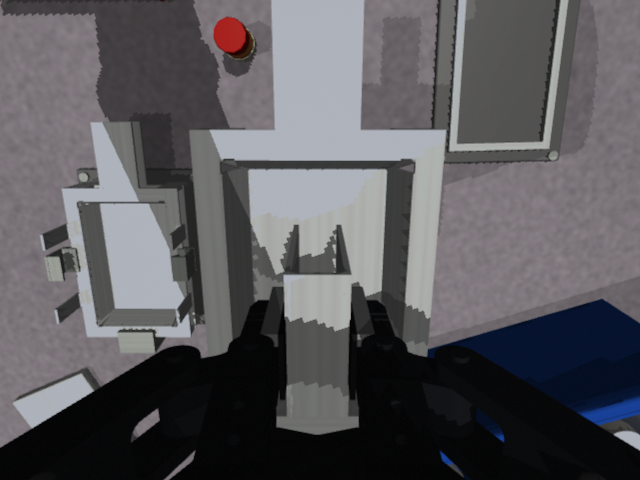

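View pics/t16z.png

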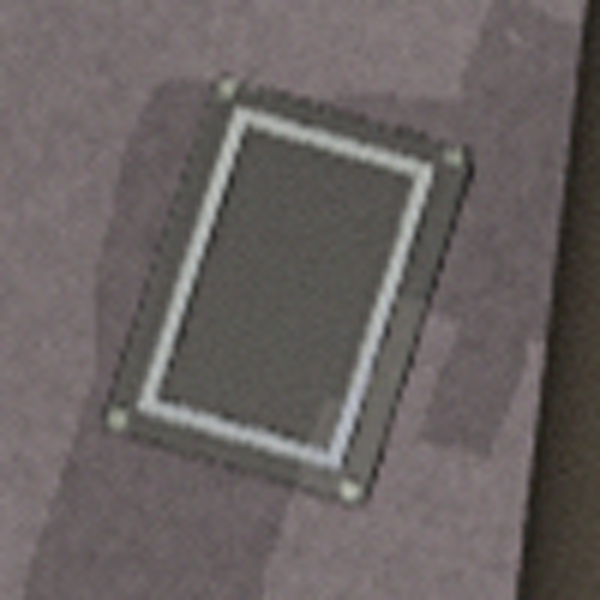

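Run:
```python
from h import *
t=snap('top');f=snap('wrist','w17.png');st()
Z=lambda u,v,z: onz(t,[210+u/6-.4,180+v/6-.4],z,False)
S=[Z(*p,.007) for p in [(228,89),(455,157),(118,420),(350,491)]]
F=[Z(*p,.011) for p in [(239,110),(431,167),(144,407),(338,463)]]
for Q in (S,F):
    print('c',np.mean(Q,0),[np.round(q[:2],4).tolist() for q in Q])
    for a,b in ((2,0),(3,1),(0,1),(2,3)):
        d=Q[b]-Q[a]; print(np.linalg.norm(d),np.arctan2(d[1],d[0]))
def w(u,v,z): return onz(f,[u,v],z,False)
for n,p in dict(inL0=(467,0),inL1=(458,142),inR1=(542,142),inR0=(553,0),outL1=(452,150),outR1=(549,150),pl=(553,155)).items(): print(n,w(*p,.011 if n!='pl' else .007))
cv2.imwrite('pics/w17z.png',cv2.resize(cv2.imread('pics/w17.png')[0:180,420:600],(600,600),interpolation=2))
```

```text
t 21.6 tcp [0.6024 0.0132 0.1998] xax [-0.  0. -1.] yaw 1.246 F [ 0.57 -0.18 -1.47] w 0.0196 q [-0.54  0.4   0.55  1.77 -0.24  1.04  1.34]
c [0.55065584 0.19091476 0.007     ] [[0.632, 0.2157], [0.6036, 0.1241], [0.498, 0.258], [0.4691, 0.1657]]
0.14045567907833406 -0.30569201306148747
0.1407857788602283 -0.29996102768695104
0.09590763793288246 -1.8714948018021917
0.09671339708981984 -1.8749256947123591
c [0.55097885 0.1903605  0.011     ] [[0.6225, 0.2107], [0.5988, 0.1335], [0.5028, 0.2471], [0.4799, 0.1702]]
0.12512991382029798 -0.2952631931769946
0.12435140068579706 -0.29892605252833465
0.08069705636696006 -1.8688872735024593
0.08024314591218887 -1.85919088886547
inL0 [0.49410793 0.17196289 0.011     ]
inL1 [0.59595228 0.14106129 0.011     ]
inR1 [0.61839604 0.20774215 0.011     ]
inR0 [0.51510889 0.23439692 0.011     ]
outL1 [0.60078445 0.13476459 0.011     ]
outR1 [0.62683993 0.21217289 0.011     ]
pl [0.63314059 0.21667038 0.007     ]
```

View pics/w17z.png

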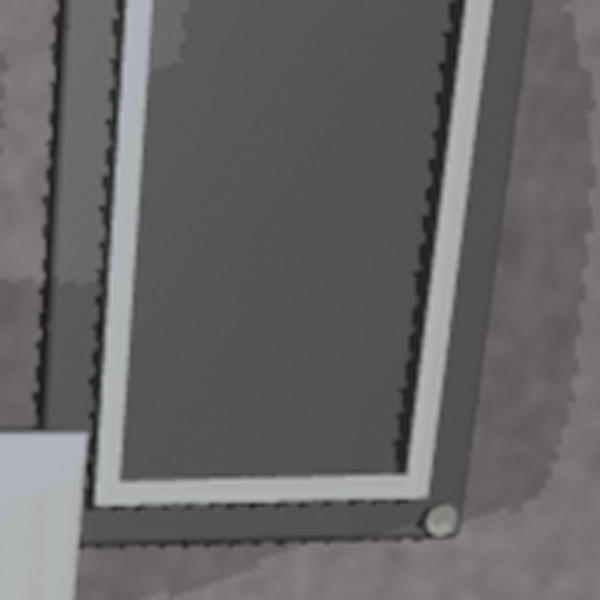

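Run:
```python
from h import *
plan([.552,.189,.075],yawpose(1.2455+.024))
```

```text
shift mm [ 124.9  150.5 -103.9] turn [-0.0235 -0.0001  0.    ]
```

Emit:
apply_moves(
  commands=[
    [10, 0, 15, -10, 0, 0, 0],
    [10, 0, 35, -25, -0.01, 0, 0],
    [10, 0, 60, -40, -0.02, 0, 0],
    [10, 0, 85, -60, -0.024, 0, 0],
    [10, 0, 110, -80, -0.024, 0, 0],
    [10, 0, 130, -95, -0.024, 0, 0],
    [10, 15, 145, -104, -0.024, 0, 0],
    [10, 40, 150, -104, -0.024, 0, 0],
    [10, 65, 150.5, -104, -0.024, 0, 0],
    [10, 90, 150.5, -104, -0.024, 0, 0],
    [10, 110, 150.5, -104, -0.024, 0, 0],
    [10, 125, 150.5, -104, -0.024, 0, 0],
    [10, 125, 150.5, -104, -0.024, 0, 0],
    [10, 125, 150.5, -104, -0.024, 0, 0],
    [10, 125, 150.5, -104, -0.024, 0, 0],
  ],
)

```text
clock: 23.1
tcp_pos: [0.5529, 0.1891, 0.0759]
orientation: [0.237, 1.556, -0.235]
contact_force: [0.0, 0.3, -1.0]
grip_width: 0.0195
```

Run:
```python
from h import *
f=snap('wrist','w18.png');st();plan([.552,.189,.02],yawpose(1.2455+.024));s=snap('side','s18.png');t=snap('top','t18.png')
cv2.imwrite('pics/s18z.png',cv2.resize(cv2.imread('pics/s18.png')[160:265,240:380],(800,600),interpolation=2))
```

```text
t 23.15 tcp [0.5528 0.1892 0.076 ] xax [ 0.002  0.001 -1.   ] yaw 1.2698 F [ 0.53 -0.42 -1.54] w 0.0195 q [-0.77  0.52  0.43  1.91 -0.3   0.77  1.11]
shift mm [56.  -0.5 -0.8] turn [ 0.0003  0.0015 -0.0014]
```

View pics/w18.png

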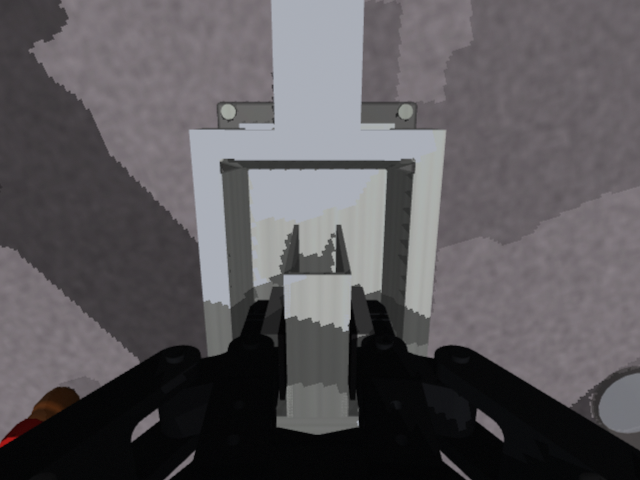

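View pics/s18z.png

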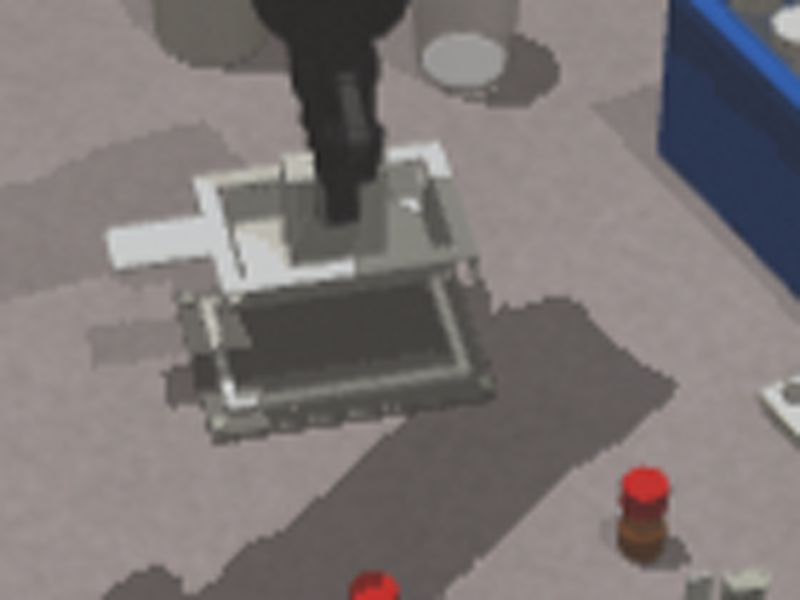

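Run:
```python
from h import *
f=snap('wrist');st()
a=onz(f,[229,111.5],.007,False);b=onz(f,[405,111.5],.007,False);m=(a+b)/2
d=b-a;y=np.arctan2(d[1],d[0]);print(a,b,np.linalg.norm(d),y)
ax=np.array([np.sin(y),-np.cos(y)]); print('station c',m[:2]+ax*.0703)
# frame end outer edge row 123 at z .011
e=onz(f,[318,123.5],.011,False); print('from frame',e[:2]+ax*.0622)
# tray: tongue root / rim end row 129 at rim z = tcp+.017
for row in (129.5,): 
  p=onz(f,[318,row],r.get_obs()['tcp_pos'][2]+.017,False); print('tray c',p[:2]+ax*.065)
plan([.552,.189,.02],yawpose(1.2455+.024))
```

```text
t 23.3 tcp [0.5524 0.1893 0.0757] xax [ 0.001  0.001 -1.   ] yaw 1.2701 F [-0.22  0.07 -1.6 ] w 0.0197 q [-0.77  0.52  0.43  1.91 -0.3   0.77  1.11]
[0.47099597 0.16568605 0.007     ] [0.49932148 0.25704193 0.007     ] 0.09564638651956932 1.2701389306801583
station c [0.55230521 0.19054478]
from frame [0.550647   0.19159417]
tray c [0.55323759 0.19044092]
shift mm [55.7 -0.5 -0.4] turn [ 0.0006  0.0009 -0.0012]
```

Emit:
apply_moves(
  commands=[
    [10, 15, 0, -1, 0, 0, 0],
    [10, 30, 0, -1, 0, 0, 0],
    [10, 42, 0, -1, 0, 0, 0],
    [10, 51, 0, -1, 0, 0, 0],
    [10, 56, 0, -1, 0, 0, 0],
    [10, 57, 0, -1, 0, 0, 0],
    [10, 57, 0, -1, 0, 0, 0],
    [10, 57, 0, -1, 0, 0, 0],
    [10, 57, 0, -1, 0, 0, 0],
  ],
)

```text
clock: 24.2
tcp_pos: [0.5514, 0.1894, 0.0184]
orientation: [0.237, 1.557, -0.236]
contact_force: [-0.1, -0.3, -1.1]
grip_width: 0.0193
```

Emit:
apply_moves(
  commands=[
    [10, 1, 0, 0, 0, 0, 0],
    [10, 2, 0, 0, 0, 0, 0],
    [10, 3, 0, 0, 0, 0, 0],
    [10, 3, 0, 0, 0, 0, 0],
    [10, 3, 0, 0, 0, 0, 0],
  ],
)

```text
clock: 24.7
tcp_pos: [0.5509, 0.1893, 0.0148]
orientation: [0.236, 1.558, -0.236]
contact_force: [-0.8, -0.5, -1.5]
grip_width: 0.0189
```

Emit:
apply_moves(
  commands=[
    [10, 0.5, 0, 0, 0, 0, 0],
    [10, 1, 0, 0, 0, 0, 0],
    [10, 1, 0, 0, 0, 0, 0],
    [10, 1, 0, 0, 0, 0, 0],
  ],
)

```text
clock: 25.1
tcp_pos: [0.551, 0.1893, 0.0139]
orientation: [0.236, 1.558, -0.236]
contact_force: [0.3, 0.5, -1.4]
grip_width: 0.0195
```

Emit:
apply_moves(
  commands=[
    [10, 0.5, 0, 0, 0, 0, 0],
    [10, 1, 0, 0, 0, 0, 0],
    [10, 1, 0, 0, 0, 0, 0],
    [10, 1, 0, 0, 0, 0, 0],
  ],
)

```text
clock: 25.5
tcp_pos: [0.551, 0.1893, 0.0129]
orientation: [0.236, 1.558, -0.236]
contact_force: [-0.5, 0.2, -1.6]
grip_width: 0.0194
```

Emit:
apply_moves(
  commands=[
    [10, 0.5, 0, 0, 0, 0, 0],
    [10, 1, 0, 0, 0, 0, 0],
    [10, 1, 0, 0, 0, 0, 0],
    [10, 1, 0, 0, 0, 0, 0],
  ],
)

```text
clock: 25.9
tcp_pos: [0.551, 0.1893, 0.0128]
orientation: [0.237, 1.558, -0.236]
contact_force: [-3.4, -0.7, 8.9]
grip_width: 0.0194
```

Run:
```python
from h import *
f=snap('wrist','w19.png');st();s=snap('side','s19.png')
cv2.imwrite('pics/s19z.png',cv2.resize(cv2.imread('pics/s19.png')[160:265,240:380],(800,600),interpolation=2))
```

```text
t 25.95 tcp [0.551  0.1893 0.0128] xax [-0.     0.001 -1.   ] yaw 1.2699 F [-3.85 -0.67  8.99] w 0.0196 q [-0.73  0.61  0.38  1.94 -0.36  0.66  1.15]
```

View pics/w19.png

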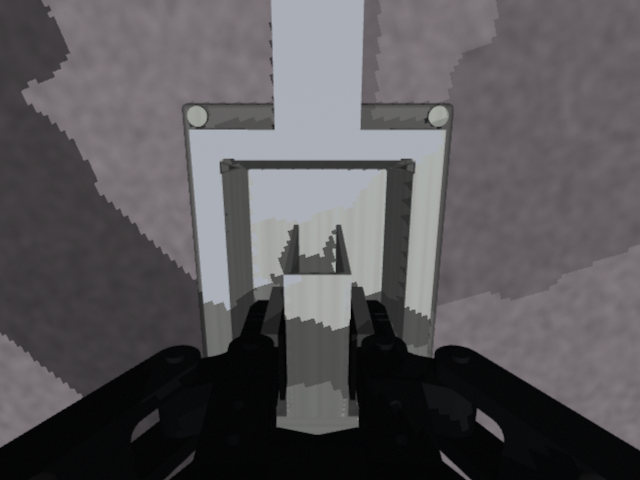

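View pics/s19z.png

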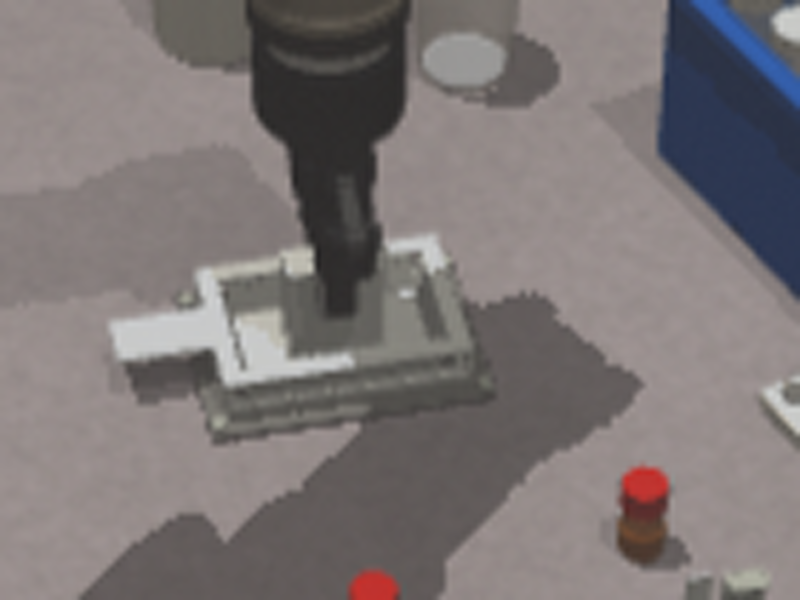

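Emit:
apply_moves(
  commands=[
    [10, -0.7, 0, 0, 0, 0, 0],
    [10, -0.7, 0, 0, 0, 0, 0],
    [22, -0.7, 0, 0, 0, 0, 0],
    [26, -0.7, 0, 0, 0, 0, 0],
    [32, -0.7, 0, 0, 0, 0, 0],
    [40, -0.7, 0, 0, 0, 0, 0],
    [45, -0.7, 0, 0, 0, 0, 0],
    [45, -0.7, 0, 0, 0, 0, 0],
    [45, -5, 0, 0, 0, 0, 0],
    [45, -15, 0, 0, 0, 0, 0],
    [45, -30, 0, 0, 0, 0, 0],
    [45, -60, 0, 0, 0, 0, 0],
    [45, -95, 0, 0, 0, 0, 0],
    [45, -130, 0, 0, 0, 0, 0],
    [45, -165, 0, -20, 0, 0, 0],
    [45, -190, 0, -60, 0, 0, 0],
    [45, -200, 0, -80, 0, 0, 0],
    [45, -200, 0, -80, 0, 0, 0],
    [45, -200, 0, -80, 0, 0, 0],
    [45, -200, 0, -80, 0, 0, 0],
  ],
)

```text
clock: 28.0
tcp_pos: [0.4752, 0.2123, 0.2119]
orientation: [0.237, 1.557, -0.237]
contact_force: [-0.1, 0.7, 0.2]
grip_width: 0.0452
```

Run:
```python
from h import *
f=snap('wrist','w20.png');st();s=snap('side','s20.png');t=snap('top','t20.png')
cv2.imwrite('pics/s20z.png',cv2.resize(cv2.imread('pics/s20.png')[160:320,220:433],(800,600),interpolation=2))
```

```text
t 28.05 tcp [0.4752 0.2122 0.2116] xax [-0.    -0.001 -1.   ] yaw 1.2685 F [-0.5  -0.09 -0.67] w 0.0449 q [-0.97  0.23  0.51  1.94 -0.13  1.    0.87]
```

View pics/w20.png

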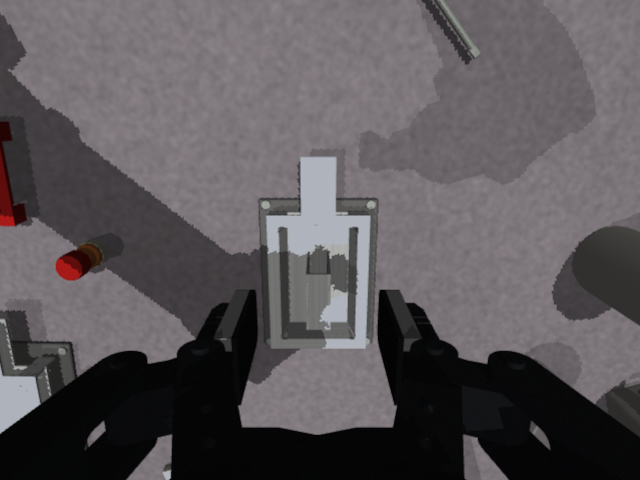

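View pics/s20z.png

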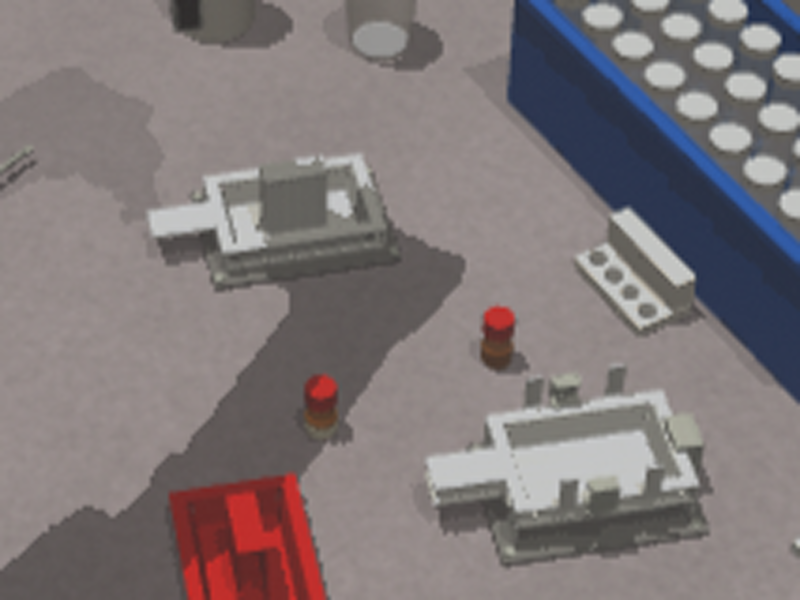

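View pics/t20.png

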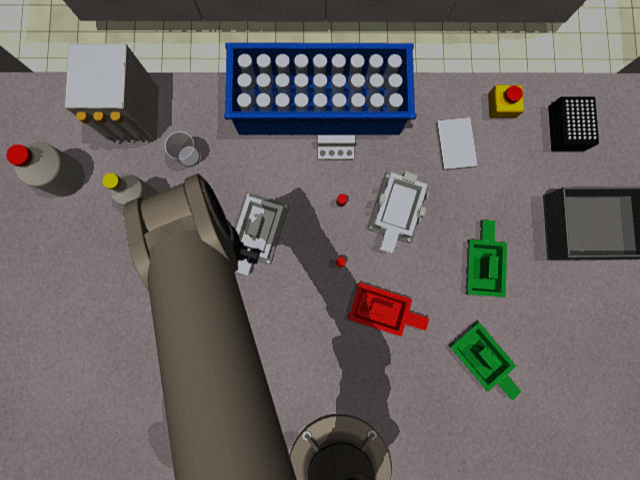

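Run:
```python
from h import *
st(); print(r.hand_in())
```

```text
t 28.15 tcp [0.4751 0.2122 0.2113] xax [-0.    -0.001 -1.   ] yaw 1.2686 F [0.54 0.11 0.53] w 0.045 q [-0.97  0.23  0.51  1.94 -0.13  1.    0.87]
the job is handed in; nothing more can be done
None
```

I levered the top tray out of its clips, moved it to the loading station, set it down and let go. I then handed the job in at 28 s; no verdict came back.

- **Levering:** The resistance reached about 13 N and then dropped suddenly. I pressed on to about 8 mm and let the tray come back up, propped level on the ledges. The pictures taken during the press and the lift showed the second tray staying down.
- **Placing:** I touched the tray down at about 9 N, at the height expected for the seat, then opened the fingers and withdrew.
- **Last checks:** The wrist, side and top pictures show the tray flat and lengthwise inside the frame. The second tray is in the cradle and the vials and other objects are where they were. The gripper is clear of everything.
- **Disagreements:** The shut fingertips met the tongue with the TCP about 23 mm lower than expected, so I pressed by force and pictures and took the grasp depth from where they touched. The cameras differed by 2 to 4 mm on the station's position, and by up to about 7 mm on the tray's. I used the wrist camera's close view, and both the touchdown and the final pictures agreed with it.

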